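# Load and lock the sterilising carrier

### The arm

A 7-joint arm with a two-finger parallel gripper is mounted at the origin on the work surface. World frame = base frame: x ahead of the robot, y to its left, z up, the work surface at z = 0. Lengths are in m, angles in degrees, forces in N, time in s.
With the tool pointing down it reaches from about 0.425 to 0.875 m from the base axis. Payload 4.7 kg.
Tool frame: the origin (TCP) lies on the centre line of the jaws, within the pads' length; the fingertips stand ahead of it and the grasp point (between the pads) lies 6 mm ahead of it (arm.nose_length is the z of the fingertips in the tool frame, in m); z points along the fingers, y is the direction in which the jaws open and shut (so a half turn about z gives the same grasp; the last joint's range is limited). The gripper opens to 85 mm and grips with 20 to 120 N. Pads are 22 mm wide; open, the fingers measure 114 mm over their backs; the gripper's body (76 mm by 85 mm) begins 54 mm behind the grasp point. The pads swing forward as they close: fully open they stand 13 mm farther back than shut.
Start: joints at [74.376, 18.392, -4.016, 83.108, 1.295, 78.541, -3.26], TCP at [0.184, -0.623, 0.256] pointing down, gripper open.
Joint ranges: [-163.93, 163.93], [-17.29, 119.83], [-79.2, 71.16], [3.27, 140.29], [-89.18, 269.18], [5.43, 117.66], [-154.24, 154.24]. Speed limits (degrees/s): [147.25, 147.25, 180, 180, 180, 180, 180].

### API

Orientations are given as a 3x3 rotation matrix whose columns are the frame's x, y, z axes.
In Python, from station import arm gives the robot as it stands.
- The arm moves only by the tool jog_arm, never from a script. Its argument "plan" is a list that holds one entry, the list of rows, each a list of 7 numbers: the turn, a rotation vector about the tool's x, y, z in rad, then the shift along the tool's x, y, z in cm, then the opening, from -1 (shut) to 1 (fully open). In form: [[[wx, wy, wz, dx, dy, dz, gripper], ...]]. A call has 1 to 8 rows; each row shifts and turns the pose as measured when the row begins, along the tool's axes as they then stand; what a row does not reach is not made up. A row lasts 1/10 s, in which the tool goes at most 50 mm and 8.59 degrees, less where a joint would pass 70% of its speed; a pose out of reach is approached as far as the arm can. A call is refused whole if a number of a shift passes 5 or a number of a turn 0.15, either way. A call with a gripper value outside its range is refused whole. The fingers move at their own pace and stop on an object; the grip force is fixed at half the most. Time passes only in rows, so rows that do not move let the fingers close. It gives the time, the measured TCP pose, the force and the opening at its end, in the units of the state.
- arm.state(): the state, without advancing time (a new reading comes with each control period).
- arm.grab_frame(name): name is "side" or "top" or "wrist"; returns (picture, depth): 480x640x3 uint8, red, green, blue; 480x640 float32, m along the optical axis (not along the pixel's ray), 0 where there is no reading.
- arm.camera_model(name): a dict with "intrinsics" (3x3 intrinsics, pixels), "R" (3x3) and "t" (3): a world point X has camera coordinates R X + t; the wrist camera has in their place "T_tool_cam" (4x4, takes a point from camera to tool coordinates, whose origin is the TCP and whose axes are the flange's). Camera axes: x right, y down, z forward; pixel columns grow to the right and rows downward; lengths in m; the calibration is good to about 2 mm. The wrist camera is an equidistant fisheye: a pixel r from the principal point sees the ray r / f radians off the axis. A picture is of the moment at which its call begins: read the wrist's pose just before it. camera_model takes no time and is no camera call.
- arm.close_job(): hands the job in, once; it reports no verdict.
Trained networks look in the newest picture that a camera, given by its name, has taken for a name from the list of things; names that differ only in an ending like _2 or _b are one class to them, and where a whole thing is asked for, a point or a joint stands for the part that bears it (a point fixed in the world has none). Each returns a list of dicts, best first, with "confidence" (0 to 1); they miss things now and then, are a little off and sometimes report something else, mostly with a low value. They report only what shows in the picture. A call takes as long as a camera call.
- arm.silhouettes(target, camera): "region" (480x640 bool, what is visible of it) and "bbox" ([left, top, right, bottom] in pixels, round what is visible of it).
- arm.spot_point(target, camera): "uv" ([column, row] in pixels: a listed point, or the origin of a listed thing).
The state is a dict: "time_s": time; "qpos": joint angles; "joint_velocities": joint speeds; "joint_torque": joint torques, N m; "eef_pos": TCP position; "eef_rot": TCP orientation; "wrist_force": force on the tool from outside, world axes, zero at the start; "wrist_torque": the same for the moment, N m; "grip_width": finger opening in m.
Only numpy, scipy, OpenCV 4.12 (cv2) and the standard library are available. Lean on these libraries where they do the work, as an engineer would, in place of code of your own. Each camera call takes 0.05 s, during which the arm holds its last target. There are 200 camera calls.

### The job

Draw the locking pin out of the empty carrier, park it fully down in the stand's hole and swing the hold-down bar well clear; then stack every cassette on the bench, lid up, in the nest as one square pile, in any order. Finally swing the bar closed over the pile until its lug lies in line in the fork and push the pin back down through fork and lug until its head sits fully home; leave the jar, the flask and the rubber bulb where they stand.

Things in the scene. Friction and masses are not known exactly. Their poses are not given: they have to be found in the camera images.
- carrier: Steel sterilising carrier, fixed to the bench. Origin: underside of the base plate (235 x 90 x 10 mm), below the nest's centre; x axis along its length, from the fork end (-x) to the hinge end (+x), z up. The hinge post stands at x = +82 mm, the fork's hole at x = -80 mm, the fork's post at x = -100 to -110 mm (36 mm wide, 124 mm high).
- nest (a point): Centre of the nest's floor on the carrier, 10 mm above the bench, axes as the carrier's. The nest is 106 x 60 mm inside (long side along x), held by four L-shaped corner guides rising 74 mm above its floor. Between the guides the long sides (facing +y and -y) are open over the middle 84 mm, for fingers to go down there.
- fork (a point): Centre of the upper mouth of the fork's hole, on the fork's top face, 124 mm above the bench. The fork is two fixed level plates (44 x 36 x 8 mm), at 116-124 and 96-104 mm above the bench, with an upright 17 mm hole through both; the bar's lug comes between them. Free air below.
- bar (a joint): Angle (rad) of the flat hold-down bar about the hinge post: 0 = closed over the pile at its stop, lug hole in line with the fork's; grows as it swings out to the carrier's +y side (clockwise from above), up to 2.0; starts closed. Stays where left, friction about 0.1 N m. Bar 106-114 mm above the bench, 22 mm wide; lug (17 mm hole) 162 mm from the hinge.
- bar_knob (a point): The bar's upright round knob, 20 mm across and 40 mm tall (114 to 154 mm above the bench), fixed on top of the bar 90 mm from the hinge axis. This point is on its axis, 134 mm above the bench. Grip or push it to swing the bar.
- pin_grip (a point): Headed locking pin, steel, 93 mm long: 14 mm shank, 55 mm long with a 12 mm tapered tip; a flange 28 mm across, 6 mm thick; above it a round grip 20 mm across, 32 mm tall. Point: centre of the grip, 77 mm above the tip, 22 mm above the flange's underside (so 22 mm above point fork when home); z up the pin. It starts home in the fork.
- stand_hole (a point): Pin stand: a fixed grey plastic block, 60 x 60 x 60 mm, with an upright 17 mm hole right through its middle, empty at the start. This point is the centre of the hole's upper mouth, on the block's top, 60 mm above the bench. With the pin parked here, flange on the block, the pin's grip point is 22 mm above it.
- reagent_center (a point): Brown glass jar, 68 mm across, 150 mm tall, a bystander; point half-way up.
- flask_center (a point): Conical flask, 88 mm across, 133 mm tall, a bystander; point half-way up.
- bulb_center (a point): Red-brown rubber pipette bulb, 58 mm across, 85 mm tall, a bystander; point half-way up.
- cassette1_center (a point): A flat closed aluminium instrument cassette, 100 x 54 x 22 mm (x, y, z), about 160 g, with a perforated lid; all cassettes are alike, two to four are present, lying flat on the bench. Point at its centre, 11 mm above its underside.
- cassette2_center (a point): A flat closed aluminium instrument cassette, 100 x 54 x 22 mm (x, y, z), about 160 g, with a perforated lid; all cassettes are alike, two to four are present, lying flat on the bench. Point at its centre, 11 mm above its underside.
- cassette3_center (a point): A flat closed aluminium instrument cassette, 100 x 54 x 22 mm (x, y, z), about 160 g, with a perforated lid; all cassettes are alike, two to four are present, lying flat on the bench. Point at its centre, 11 mm above its underside.
- cassette4_center (a point): A flat closed aluminium instrument cassette, 100 x 54 x 22 mm (x, y, z), about 160 g, with a perforated lid; all cassettes are alike, two to four are present, lying flat on the bench. Point at its centre, 11 mm above its underside.

How it is judged (in metres and radians):
On the way, in this order (a step that is already met when the one before it is completed fails the run):
1. the pin is parked fully down in the stand (horizontal distance between pin_grip and stand_hole below 0.005 m and z of pin_grip in the frame of stand_hole between 0.017 and 0.025 m and angle between pin_grip's own z axis and vertical below 0.08 rad), for 0.2 s.
2. the bar is swung clear of the nest (value of joint bar above 1 rad), for 0.2 s.
3. all cassettes present are piled in the nest while the bar is still open (horizontal distance between each of cassette1_center, cassette2_center, cassette3_center, cassette4_center and nest below 0.008 m and angle between each of cassette1_center, cassette2_center, cassette3_center, cassette4_center's own z axis and vertical below 0.06 rad and z of each of cassette1_center, cassette2_center, cassette3_center, cassette4_center in the frame of nest below 0.083 m and angle between the x axis of each of cassette1_center, cassette2_center, cassette3_center, cassette4_center and the x axis of nest, either way round below 0.15 rad and value of joint bar above 0.5 rad), for 0.2 s.
4. the bar is swung closed over the pile (value of joint bar below 0.04 rad), for 0.2 s.
5. the pin is pushed home through fork and lug (horizontal distance between pin_grip and fork below 0.005 m and z of pin_grip in the frame of fork between 0.017 and 0.025 m and angle between pin_grip's own z axis and vertical below 0.08 rad and value of joint bar below 0.04 rad), for 0.2 s.
At the end, for the whole second after the job is handed in: Every cassette present lies flat in the nest, within 8 mm of its axis and 0.15 rad of its direction; the bar is closed (below 0.04 rad); the pin stands in fork and lug, its head within 3 mm of the fork's top, 5 mm off axis and 0.08 rad off upright at most; all at rest (all of step 5 and horizontal distance between each of cassette1_center, cassette2_center, cassette3_center, cassette4_center and nest below 0.008 m and angle between each of cassette1_center, cassette2_center, cassette3_center, cassette4_center's own z axis and vertical below 0.06 rad and z of each of cassette1_center, cassette2_center, cassette3_center, cassette4_center in the frame of nest below 0.083 m and angle between the x axis of each of cassette1_center, cassette2_center, cassette3_center, cassette4_center and the x axis of nest, either way round below 0.15 rad and linear speed of each of pin, cassette1, cassette2, cassette3, cassette4 below 0.02 m/s); the robot touches nothing.
It fails at once if a bystander (jar, flask or bulb) is pushed more than 30 mm or tipped (distance of any of reagent_center, flask_center, bulb_center from where it was at the start of the episode above 0.03 m or angle between any of reagent_center, flask_center, bulb_center's own z axis and vertical above 0.5 rad).
Of cassette1, cassette2, cassette3, cassette4 only 2 to 4 are there at a start; the rules pass over those that are not, and their reading is None.
At some moment in a run one of cassette1, cassette2, cassette3, cassette4 may be knocked a few centimetres aside while the robot is not near it.
It also fails if it takes over 210 s, if anything falls off the work surface, if the arm or the gripper's body presses on something with over 40 N, if the wrist force passes 120 N, or if a joint passes its speed limit or range.

## Working session

There is one attempt and no reset: what is moved stays moved. The work goes in short steps, Python scripts to look and compute and a tool call to move; the robot and the scene stay as the last step left them, time stands still between calls to the robot, and variables do not carry over. Pictures are saved under pics/ and viewed, about 12 in all and at most 16, crops included, and the job is handed in when it is done.

Besides the shell and the picture viewer there is one more tool, called after "Request:" in YAML: its name, and indented under it one key for each argument. jog_arm: Moves the arm, as the interface text tells. Its arguments: {"type":"object","properties":{"plan":{"type":"array","items":{"type":"array","items":{"type":"array","items":{"type":"number"}}}}},"required":["plan"]}

```bash
mkdir -p pics; ls; cat > h.py <<'E'
import numpy as np, cv2
from station import arm
def world(cam,uv,depth=None,z=None):
    m=arm.camera_model(cam);K=np.array(m["intrinsics"]);R=np.array(m["R"]);t=np.array(m["t"])
    r=np.linalg.inv(K)@np.array([uv[0],uv[1],1.])
    c=-R.T@t; d=R.T@r
    s=depth if z is None else (z-c[2])/d[2]
    return c+s*d
def wrist(uv,st,z):
    m=arm.camera_model("wrist");K=np.array(m["intrinsics"]);T=np.array(m["T_tool_cam"])
    v=np.array([(uv[0]-K[0,2])/K[0,0],(uv[1]-K[1,2])/K[1,1]]);th=np.hypot(*v)
    ray=np.array([*(np.sin(th)*v/max(th,1e-9)),np.cos(th)])
    R=np.array(st["eef_rot"]);p=np.array(st["eef_pos"])
    c=R@T[:3,3]+p;d=R@T[:3,:3]@ray
    return c+(z-c[2])/d[2]*d
def save(name,img): cv2.imwrite("pics/"+name,cv2.cvtColor(img,cv2.COLOR_RGB2BGR))
E
python3 - <<'E'
from h import *
st=arm.state();print({k:np.round(v,3).tolist() for k,v in st.items()});print(arm.nose_length)
for c in("side","top"):
    p,d=arm.grab_frame(c);save(c+"0.png",p);np.save(c+"d.npy",d)
    m=arm.camera_model(c);print(c,np.round(-np.array(m["R"]).T@np.array(m["t"]),3),np.round(m["intrinsics"],1).tolist(),np.round(m["R"],2).tolist())
zs=dict(carrier=0.0,nest=.01,fork=.124,bar_knob=.134,pin_grip=.146,stand_hole=.06,reagent_center=.075,flask_center=.0665,bulb_center=.0425,cassette1_center=.011)
for n,z in zs.items():
  for c in("top","side"):
    for o in arm.spot_point(n,c)[:5]: print(n,c,np.round(o["uv"],1),round(o["confidence"],2),np.round(world(c,o["uv"],z=z),4))
for o in arm.silhouettes("cassette1_center","top"):
    r=o["region"].astype(np.uint8);a=cv2.minAreaRect(cv2.findNonZero(r))
    b=np.array([world("top",q,z=.022)[:2] for q in cv2.boxPoints(a)])
    print("sil",round(o["confidence"],2),o["bbox"],b.mean(0).round(4),np.linalg.norm(b[1]-b[0]).round(3),np.linalg.norm(b[2]-b[1]).round(3),np.degrees(np.arctan2(*(b[1]-b[0])[::-1])).round(1))
E
```

```text
pics
{'time_s': 0.0, 'qpos': [74.375, 18.439, -4.015, 83.176, 1.295, 78.541, -3.259], 'joint_velocities': [-0.075, 0.075, 0.07, 0.048, 0.105, -0.034, 0.037], 'joint_torque': [-0.0, -49.358, -0.382, -31.433, 0.013, 0.011, -0.0], 'eef_pos': [0.184, -0.623, 0.255], 'eef_rot': [[0.959, 0.283, -0.001], [0.283, -0.959, 0.002], [-0.0, -0.002, -1.0]], 'wrist_force': [-0.284, 0.206, 0.075], 'wrist_torque': [0.022, 0.02, -0.055], 'grip_width': 0.085}
0.025
side [0.106 0.648 0.756] [[501.5, 0.0, 307.4], [0.0, 501.5, 236.6], [0.0, 0.0, 1.0]] [[-0.75, -0.66, 0.02], [-0.44, 0.47, -0.76], [0.5, -0.58, -0.65]]
top [0.51  0.093 1.485] [[585.4, 0.0, 320.7], [0.0, 585.4, 237.8], [0.0, 0.0, 1.0]] [[-0.02, -1.0, 0.02], [-1.0, 0.02, -0.06], [0.06, -0.02, -1.0]]
carrier top [311.6 252.7] 0.94 [0.5599 0.0832 0.    ]
carrier top [314.4 258.7] 0.51 [0.5445 0.0764 0.    ]
carrier side [320.4 288.1] 0.78 [0.5539 0.0786 0.    ]
nest top [314.  256.2] 0.89 [0.5506 0.0774 0.01  ]
nest top [311.9 288.2] 0.7 [0.4704 0.0844 0.01  ]
nest side [319.2 285.7] 0.59 [0.5542 0.0826 0.01  ]
fork top [309.2 289.6] 0.55 [0.470
[... 398 characters left out ...]
  ]
stand_hole side [294.2 348.7] 0.61 [0.4591 0.2615 0.06  ]
reagent_center side [135.4 367.7] 0.82 [0.6122 0.4674 0.075 ]
flask_center top [159.9 280.8] 0.81 [0.4981 0.4495 0.0665]
flask_center side [189.9 416. ] 0.86 [0.4869 0.4594 0.0665]
bulb_center top [332.6 175.7] 0.9 [0.7487 0.0271 0.0425]
bulb_center side [269.1 223.1] 0.94 [0.7452 0.0357 0.0425]
cassette1_center top [473.1 225.9] 0.65 [ 0.6185 -0.3283  0.011 ]
cassette1_center side [294.7 349.4] 0.23 [0.4823 0.2348 0.011 ]
cassette1_center side [447.5 210.8] 0.21 [ 0.4878 -0.3256  0.011 ]
sil 0.96 [460.9, 204.1, 486.9, 246.8] [ 0.6137 -0.3207] 0.06 0.102 -83.6
sil 0.26 [305.9, 283.7, 313.3, 295.4] [0.4688 0.0893] 0.025 0.025 -91.3
```

View pics/top0.png

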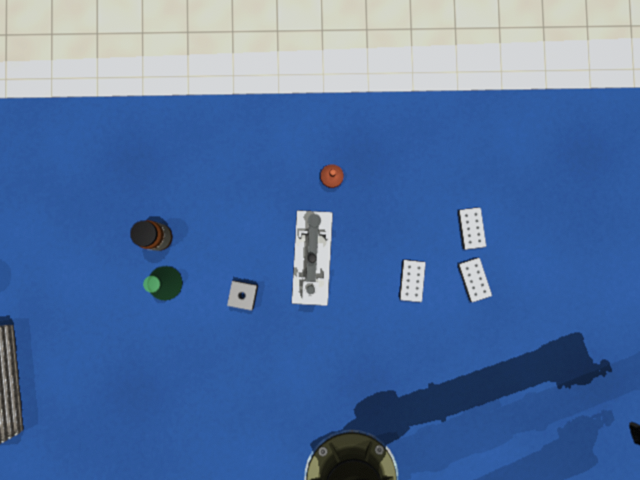

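View pics/side0.png

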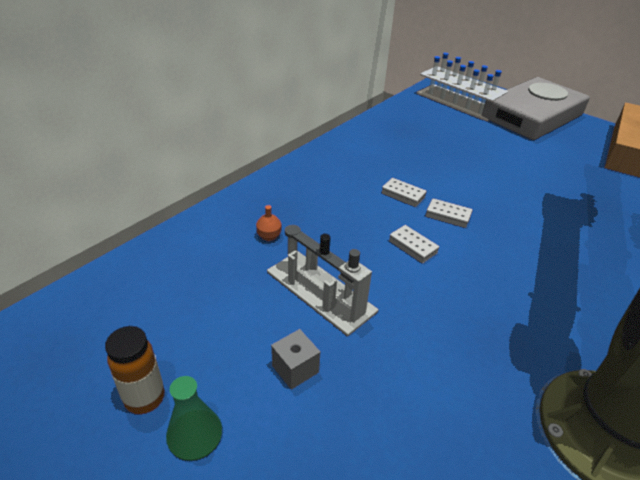

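The top view shows three cassettes, at about (413,281), (472,228) and (475,280). The carrier is at (312,258), with the fork end nearest the robot, and the stand is at (242,295). The side view agrees. I'll move over the cassettes for a close look.

Request:
jog_arm:
  plan:
    - [[0,0,0.143,0,0,-3.5,1],[0,0,0.143,0,0,-3.5,1],[0,0,0,3.5,-3.4,0,1],[0,0,0,3.5,-3.4,0,1],[0,0,0,3.5,-3.4,0,1],[0,0,0,3.5,-3.4,0,1],[0,0,0,3.5,-3.4,0,1],[0,0,0,3.5,-3.4,0,1]]

```text
time_s: 1.95
eef_pos: [0.3944, -0.424, 0.3279]
eef_rot: [[1.0, -0.031, -0.003], [-0.031, -0.999, -0.004], [-0.003, 0.004, -1.0]]
wrist_force: [0.7, -0.8, -0.1]
grip_width: 0.0854
```

Request:
jog_arm:
  plan:
    - [[0,0,0,3.5,-3.4,0,1],[0,0,0,3.5,-3.4,0,1],[0,0,0,3.5,-3.4,0,1],[0,0,0,3.5,-3.4,0,1],[0,0,0,0,0,0,1]]

```text
time_s: 2.45
eef_pos: [0.5468, -0.2798, 0.3283]
eef_rot: [[1.0, -0.019, 0.003], [-0.019, -1.0, -0.001], [0.003, 0.001, -1.0]]
wrist_force: [-0.4, 0.4, 0.3]
grip_width: 0.0856
```

```bash
cat >> h.py <<'E'
def cass(st,cam="wrist",z=.022,name="cassette1_center",mn=.2):
    out=[]
    for o in arm.silhouettes(name,cam):
        if o["confidence"]<mn: continue
        r=o["region"].astype(np.uint8);cs=cv2.findContours(r,0,2)[0];c=max(cs,key=cv2.contourArea)[:,0]
        P=np.array([wrist(q,st,z)[:2] if cam=="wrist" else world(cam,q,z=z)[:2] for q in c])
        a=cv2.minAreaRect((P*1000).astype(np.float32));(w,h)=a[1];ang=a[2] if w>h else a[2]+90
        out.append((np.round(np.array(a[0])/1000,4),np.round(a[1],1),round((ang+90)%180-90,1),round(o["confidence"],2),np.round(o["bbox"])))
    return out
def look(name):
    st=arm.state();p,d=arm.grab_frame("wrist");save(name,p);return st,p,d
E
python3 - <<'E'
from h import *
st,p,d=look("w1.png");print(st["eef_pos"],np.round(st["eef_rot"],3).tolist(),st["time_s"])
m=arm.camera_model("wrist");print(np.round(m["intrinsics"],1).tolist(),np.round(m["T_tool_cam"],3).tolist())
for o in cass(st):print(o)
for o in arm.spot_point("cassette1_center","wrist"):print(o["uv"],o["confidence"],wrist(o["uv"],st,.011))
E
```

```text
[ 0.54675124 -0.27975913  0.32833442] [[1.0, -0.019, 0.003], [-0.019, -1.0, -0.001], [0.003, 0.001, -1.0]] 2.45
[[371.6, 0.0, 320.3], [0.0, 371.6, 242.4], [0.0, 0.0, 1.0]] [[0.0, -0.96, -0.28, 0.07], [1.0, 0.0, 0.001, -0.001], [-0.001, -0.28, 0.96, -0.116], [0.0, 0.0, 0.0, 1.0]]
[356.2, 139.9] 0.97 [ 0.61382801 -0.32262493  0.011     ]
```

View pics/w1.png

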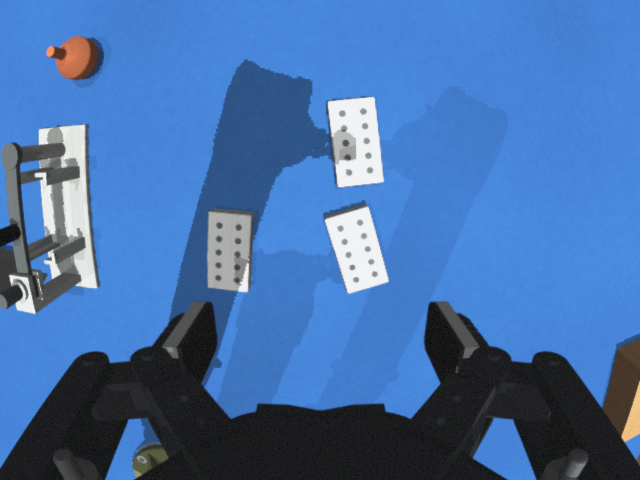

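```bash
python3 - <<'E'
from h import *
st=arm.state()
for n in("cassette1_center","cassette2_center","cassette3_center","cassette1"):
    try:
        for o in cass(st,name=n,mn=.05):print(n,o)
    except Exception as e: print(e)
E
```

```text
cassette3_center (array([ 0.4804, -0.1777]), array([ 57.4, 104.2]), -7.3, 0.64, array([210., 208., 253., 294.]))
it knows: bar, bar_knob, bulb_center, carrier, cassette1_center, cassette2_center, cassette3_center, cassette4_center, flask_center, fork, nest, pin_grip, reagent_center, stand_hole
```

```bash
cat >> h.py <<'E'
def seg(st,p,z=.022,amin=1200,amax=30000):
    hsv=cv2.cvtColor(p,cv2.COLOR_RGB2HSV);m=((hsv[...,1]<70)&(hsv[...,2]>100)).astype(np.uint8)
    m=cv2.morphologyEx(m,cv2.MORPH_CLOSE,np.ones((9,9),np.uint8));m=cv2.morphologyEx(m,cv2.MORPH_OPEN,np.ones((5,5),np.uint8))
    for c in cv2.findContours(m,0,1)[0]:
        if not amin<cv2.contourArea(c)<amax: continue
        P=np.array([wrist(q,st,z)[:2] for q in c[:,0]]);a=cv2.minAreaRect((P*1000).astype(np.float32));w,h=a[1]
        ang=a[2] if w>h else a[2]+90
        print(np.round(a[0],1),np.round(a[1],1),"yaw",round((ang+90)%180-90,1),"px",c[:,0].mean(0).round())
E
python3 - <<'E'
from h import *
st=arm.state();p=cv2.cvtColor(cv2.imread("pics/w1.png"),cv2.COLOR_BGR2RGB);seg(st,p)
E
```

```text
[447.3 179.6] [ 76.8 123.4] yaw -5.0 px [ 24. 278.]
[ 478.6 -177.7] [ 54.4 100.5] yaw -7.7 px [228. 251.]
[ 475.6 -334.1] [103.1  54. ] yaw 15.2 px [356. 249.]
[548.4  64.5] [ 99.4 226.2] yaw -5.3 px [ 66. 207.]
[ 603.6 -334.2] [99.9 54.7] yaw 5.1 px [355. 141.]
```

Request:
jog_arm:
  plan:
    - [[0,0,0,0,-4.9,0,1],[0,0,0,0,-4.9,0,1],[0,0,0,0,-4.9,0,1],[0,0,0,0,-4.9,0,1],[0,0,0,0,-4.9,0,1],[0,0,0,-1.5,-4.7,0,1],[0,0,0,-1.5,-4.5,0,1],[0,0,0,-1.5,-1.5,0,1]]

```text
time_s: 3.55
eef_pos: [0.5088, 0.0576, 0.3244]
eef_rot: [[0.997, -0.071, 0.001], [-0.071, -0.997, -0.012], [0.001, 0.012, -1.0]]
wrist_force: [-0.1, 0.1, -0.4]
grip_width: 0.0851
```

```bash
python3 - <<'E'
from h import *
st,p,d=look("w2.png");print(st["eef_pos"],np.round(st["eef_rot"],3).tolist(),st["time_s"])
zs=dict(carrier=0.0,nest=.01,fork=.124,bar_knob=.134,pin_grip=.146,stand_hole=.06)
for n,z in zs.items():
    for o in arm.spot_point(n,"wrist")[:3]: print(n,np.round(o["uv"],1),round(o["confidence"],2),np.round(wrist(o["uv"],st,z),4))
E
```

```text
[0.50883984 0.05756307 0.3243867 ] [[0.997, -0.071, 0.001], [-0.071, -0.997, -0.012], [0.001, 0.012, -1.0]] 3.55
carrier [290.6 160.8] 0.72 [0.5534 0.0861 0.    ]
nest [286.9 160.7] 0.89 [0.5545 0.0897 0.01  ]
fork [283.3 262.7] 0.66 [0.4702 0.092  0.124 ]
fork [281.9 184.1] 0.65 [0.5412 0.0864 0.124 ]
bar_knob [281.  183.9] 0.83 [0.5426 0.0861 0.134 ]
bar_knob [585.3 112.1] 0.66 [ 0.6035 -0.2127  0.134 ]
pin_grip [280.4 268.9] 0.72 [0.4724 0.0924 0.146 ]
stand_hole [149.  264.2] 0.8 [0.4567 0.2587 0.06  ]
stand_hole [281.1 263. ] 0.65 [0.4481 0.102  0.06  ]
```

View pics/w2.png

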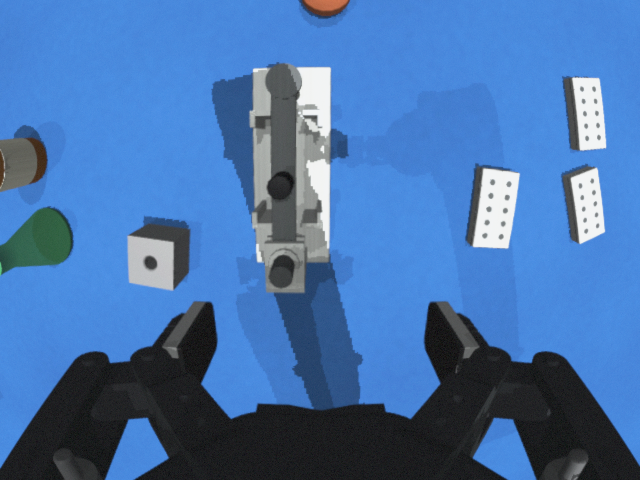

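Request:
jog_arm:
  plan:
    - [[0.012,0,0.01,-2,-1.6,2.5,1],[0,0,0,-1.9,-1.5,3,1],[0,0,0,0,0,2.5,1],[0,0,0,0,0,0,1],[0,0,0,0,0,0,1]]

```text
time_s: 4.4
eef_pos: [0.4768, 0.0786, 0.2421]
eef_rot: [[0.995, -0.105, 0.002], [-0.105, -0.995, 0.001], [0.002, -0.001, -1.0]]
wrist_force: [-0.6, 1.1, -0.1]
grip_width: 0.0852
```

```bash
cat >> h.py <<'E'
def spots(st,zs,mn=.4):
    for n,z in zs.items():
        for o in arm.spot_point(n,"wrist")[:3]:
            if o["confidence"]>mn: print(n,np.round(o["uv"],1),round(o["confidence"],2),np.round(wrist(o["uv"],st,z),4))
def to(st,x,y,z=None):
    R=np.array(st["eef_rot"]);p=np.array(st["eef_pos"]);d=np.array([x,y,p[2] if z is None else z])-p
    print("tool cm",(R.T@d*100).round(2),"tilt wx,wy",R.T[:2,:]@np.array([0,0,-1]),"yaw",np.degrees(np.arctan2(R[1,0],R[0,0])).round(2),"z",p[2].round(4),"t",st["time_s"])
E
python3 - <<'E'
from h import *
st,p,d=look("w3.png");to(st,.472,.092,.14);print(st["eef_pos"])
spots(st,dict(fork=.124,bar_knob=.134,pin_grip=.146))
for o in arm.silhouettes("pin_grip","wrist"):
  print(o["bbox"],o["confidence"]); 
g=cv2.cvtColor(p,cv2.COLOR_RGB2GRAY)
E
```

```text
tool cm [-0.64 -1.27 10.21] tilt wx,wy [-0.00240894  0.00079994] yaw -6.0 z 0.2421 t 4.4
[0.47675805 0.07860503 0.2420816 ]
bar_knob [297.1 146.5] 0.8 [0.5426 0.0862 0.134 ]
pin_grip [300.7 269.7] 0.96 [0.4692 0.092  0.146 ]
[280.9, 238.4, 326.3, 290.8] 0.87
[2.7, 203.7, 48.5, 271.8] 0.25
```

View pics/w3.png

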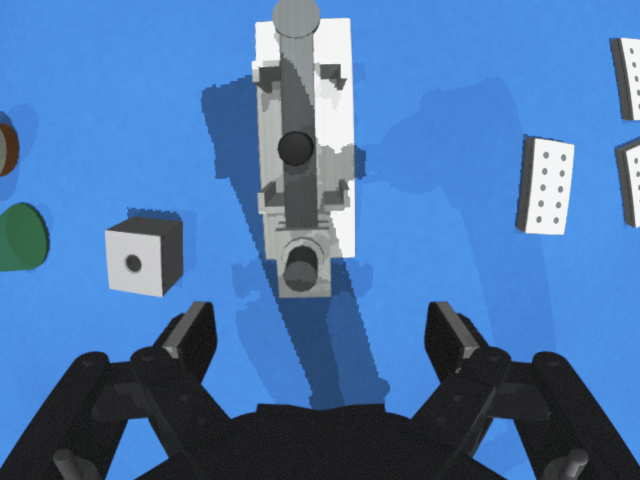

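Request:
jog_arm:
  plan:
    - [[0,0,-0.015,-0.6,-1.25,0,1],[0,0,0,0,0,0,1],[0,0,0,0,0,3,1],[0,0,0,0,0,0,1],[0,0,0,0,0,0,1]]

```text
time_s: 5.15
eef_pos: [0.4741, 0.0951, 0.2156]
eef_rot: [[0.996, -0.085, 0.01], [-0.085, -0.996, 0.001], [0.01, -0.002, -1.0]]
wrist_force: [0.4, 0.1, 1.0]
grip_width: 0.0855
```

```bash
python3 - <<'E'
from h import *
st,p,d=look("w4.png");to(st,.4705,.092,.159);print(st["eef_pos"],p.shape)
for z in (.146,.162):
    spots(st,dict(pin_grip=z))
for o in arm.silhouettes("pin_grip","wrist"): print(o["bbox"],o["confidence"])
E
```

```text
tool cm [-0.39  0.35  5.66] tilt wx,wy [-0.00998858  0.00195633] yaw -4.9 z 0.2156 t 5.15
[0.47411839 0.0950725  0.21564327] (480, 640, 3)
pin_grip [327.6 277.5] 0.84 [0.4708 0.0921 0.146 ]
pin_grip [327.6 277.5] 0.84 [0.477  0.0918 0.162 ]
[302.9, 244.3, 353.8, 307.3] 0.65
```

Request:
jog_arm:
  plan:
    - [[-0.002,-0.01,0,-0.35,0.32,1.5,1],[0,0,0,0,0,2.5,1],[0,0,0,0,0,1.5,1],[0,0,0,0,0,0,1],[0,0,0,0,0,0,1]]

```text
time_s: 5.85
eef_pos: [0.4707, 0.0904, 0.1584]
eef_rot: [[0.996, -0.088, 0.001], [-0.088, -0.996, -0.001], [0.001, 0.001, -1.0]]
wrist_force: [0.6, 0.2, -0.4]
grip_width: 0.0852
```

```bash
python3 - <<'E'
from h import *
st=arm.state();to(st,.4705,.092,.159)
E
```

```text
tool cm [-0.04 -0.15 -0.06] tilt wx,wy [-0.00092743 -0.0008632 ] yaw -5.03 z 0.1584 t 5.85
```

Request:
jog_arm:
  plan:
    - [[0,0,0,0,-0.12,0,1],[0,0,0,0,0,0,-1],[0,0,0,0,0,0,-1],[0,0,0,0,0,0,-1],[0,0,0,0,0,0,-1],[0,0,0,0,0,0,-1],[0,0,0,0,0,0,-1],[0,0,0,0,0,0,-1]]

```text
time_s: 6.65
eef_pos: [0.4725, 0.0918, 0.1611]
eef_rot: [[0.996, -0.088, 0.005], [-0.088, -0.996, -0.001], [0.005, 0.001, -1.0]]
wrist_force: [-0.2, 0.4, 0.3]
grip_width: 0.0178
```

Request:
jog_arm:
  plan:
    - [[0,0,0,0,0,-1.5,-1],[0,0,0,0,0,-2,-1],[0,0,0,0,0,-2,-1],[0,0,0,0,0,-2,-1],[0,0,0,0,0,-1,-1],[0,0,0,0,0,0,-1]]

```text
time_s: 7.25
eef_pos: [0.4711, 0.0916, 0.2468]
eef_rot: [[0.996, -0.088, 0.002], [-0.088, -0.996, -0.001], [0.002, 0.001, -1.0]]
wrist_force: [-0.2, -0.3, -2.0]
grip_width: 0.0179
```

```bash
python3 - <<'E'
from h import *
st,p,d=look("w5.png");to(st,.457,.2587);print(st["eef_pos"],st["grip_width"])
spots(st,dict(stand_hole=.06,fork=.124),.2)
E
```

```text
tool cm [ -2.87 -16.52  -0.02] tilt wx,wy [-0.00242997 -0.00057164] yaw -5.03 z 0.2468 t 7.25
[0.47111698 0.09161768 0.24677222] 0.01792108744537808
stand_hole [142.7 252.4] 0.74 [0.4583 0.2585 0.06  ]
fork [319.5 246.5] 0.95 [0.469  0.0927 0.124 ]
fork [143.3 251.9] 0.48 [0.476  0.2216 0.124 ]
```

View pics/w5.png

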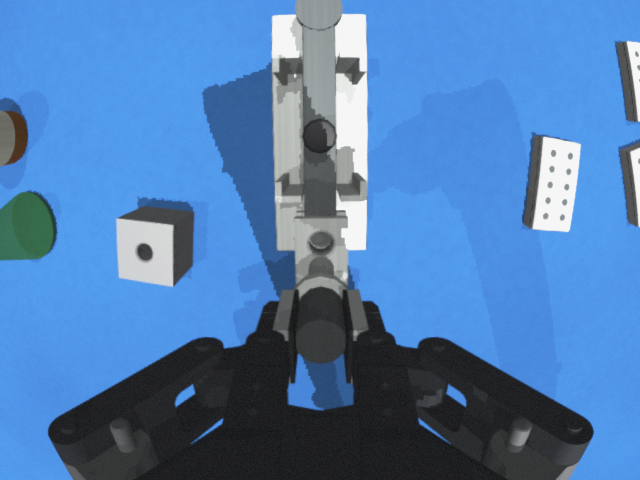

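Request:
jog_arm:
  plan:
    - [[0,0,0,-0.6,-4,0,-1],[0,0,0,-0.6,-4,0,-1],[0,0,0,-0.6,-4,0,-1],[0,0,0,-0.6,-3,0,-1],[0,0,0,-0.3,-1.5,0,-1],[0,0,0,0,0,0,-1],[0,0,0,0,0,0,-1]]

```text
time_s: 8.1
eef_pos: [0.4542, 0.26, 0.2357]
eef_rot: [[0.996, -0.092, -0.014], [-0.092, -0.996, -0.004], [-0.014, 0.005, -1.0]]
wrist_force: [0.7, -0.4, -0.9]
grip_width: 0.0184
```

```bash
python3 - <<'E'
from h import *
st,p,d=look("w6.png");to(st,.4583,.2585);print(st["eef_pos"],st["grip_width"])
spots(st,dict(stand_hole=.06),.2)
for o in arm.silhouettes("stand_hole","wrist"): print(o["bbox"],o["confidence"])
E
```

```text
tool cm [ 0.42  0.11 -0.01] tilt wx,wy [ 0.01392346 -0.00514304] yaw -5.29 z 0.2357 t 8.1
[0.4541872  0.26002823 0.2357495 ] 0.018386413746108495
stand_hole [321.7 217.8] 0.62 [0.4572 0.2581 0.06  ]
[282.6, 170.2, 362.3, 256.1] 0.61
[439.8, 0.0, 592.6, 236.4] 0.43
```

View pics/w6.png

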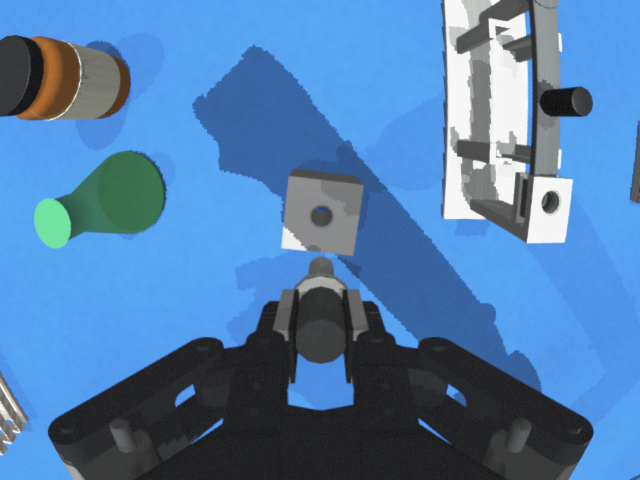

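Request:
jog_arm:
  plan:
    - [[0.005,0.014,0,0.34,0.14,2,-1],[0,0,0,0,0,2.5,-1],[0,0,0,0,0,1.5,-1],[0,0,0,0,0,0,-1],[0,0,0,0,0,0,-1]]

```text
time_s: 8.75
eef_pos: [0.4616, 0.2506, 0.1757]
eef_rot: [[0.994, -0.106, 0.006], [-0.106, -0.994, -0.003], [0.006, 0.002, -1.0]]
wrist_force: [0.5, 0.1, -0.8]
grip_width: 0.0178
```

```bash
python3 - <<'E'
from h import *
st,p,d=look("w7.png");to(st,.4575,.2583,.165);print(st["eef_pos"],st["wrist_force"])
save("w7c.png",cv2.resize(p[180:380,220:420],None,fx=3,fy=3))
spots(st,dict(stand_hole=.06),.2)
E
```

```text
tool cm [-0.49 -0.73  1.07] tilt wx,wy [-0.00617592 -0.00215316] yaw -6.07 z 0.1757 t 8.75
[0.46155693 0.25059435 0.17572047] [ 0.50971566  0.08786625 -0.82473347]
stand_hole [307.4 254.2] 0.86 [0.4576 0.2597 0.06  ]
```

View pics/w7c.png

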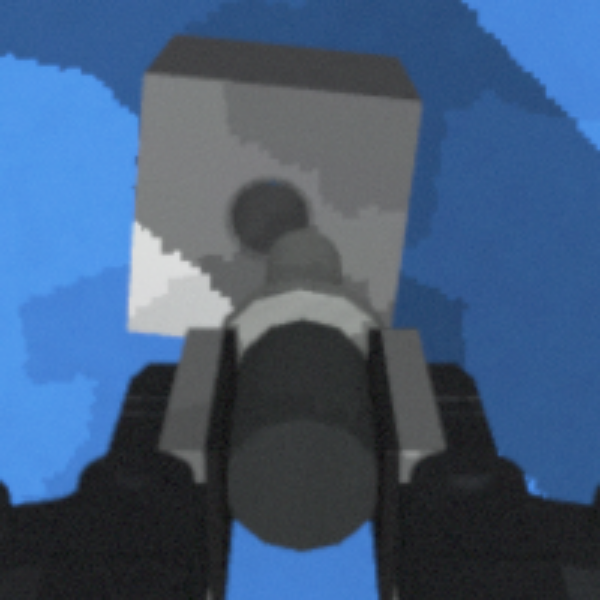

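Request:
jog_arm:
  plan:
    - [[0.002,-0.006,-0.015,-0.35,-0.78,0,-1],[0,0,0,0,0,0,-1],[0,0,0,0,0,0,-1],[0,0,0,0,0,0,-1]]

```text
time_s: 9.25
eef_pos: [0.4601, 0.2609, 0.1788]
eef_rot: [[0.996, -0.089, 0.005], [-0.089, -0.996, 0.002], [0.004, -0.002, -1.0]]
wrist_force: [0.1, 0.4, -1.2]
grip_width: 0.0181
```

```bash
python3 - <<'E'
from h import *
st,p,d=look("w8.png");to(st,.4583,.2587,.165);print(st["eef_pos"],st["wrist_force"])
spots(st,dict(stand_hole=.06),.2)
g=cv2.cvtColor(p,cv2.COLOR_RGB2GRAY)[225:285,285:350];save("w8c.png",cv2.resize(p[200:340,250:390],None,fx=4,fy=4))
E
```

```text
tool cm [-0.17  0.24  1.38] tilt wx,wy [-0.0044506   0.00236974] yaw -5.1 z 0.1788 t 9.25
[0.46010199 0.26088088 0.17876386] [ 0.0607704   0.4155866  -1.20674457]
stand_hole [324.7 248.3] 0.71 [0.458  0.2589 0.06  ]
```

View pics/w8c.png

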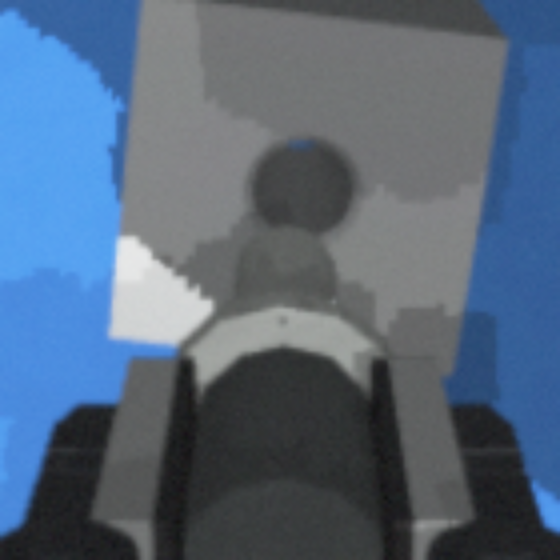

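Request:
jog_arm:
  plan:
    - [[-0.002,-0.0045,0,-0.15,0.2,0,-1],[0,0,0,0,0,0,-1],[0,0,0,0,0,1,-1],[0,0,0,0,0,0.4,-1],[0,0,0,0,0,0,-1]]

```text
time_s: 9.85
eef_pos: [0.4582, 0.258, 0.163]
eef_rot: [[0.996, -0.09, -0.001], [-0.09, -0.996, -0.001], [-0.001, 0.001, -1.0]]
wrist_force: [0.5, 0.5, -1.8]
grip_width: 0.0183
```

```bash
python3 - <<'E'
from h import *
st=arm.state();to(st,.4585,.2588,.0971);print(st["eef_pos"],st["wrist_force"])
E
```

```text
tool cm [ 0.03 -0.08  6.59] tilt wx,wy [ 0.00096109 -0.00066091] yaw -5.16 z 0.163 t 9.85
[0.45817523 0.25803309 0.16303772] [ 0.52438836  0.47931653 -1.79689351]
```

Good alignment; now insert gently.

Request:
jog_arm:
  plan:
    - [[0,0,0,0,-0.05,0.8,-1],[0,0,0,0,0,0.8,-1],[0,0,0,0,0,0.8,-1],[0,0,0,0,0,0,-1]]

```text
time_s: 10.25
eef_pos: [0.4585, 0.2583, 0.1364]
eef_rot: [[0.996, -0.09, -0.001], [-0.09, -0.996, -0.001], [-0.001, 0.001, -1.0]]
wrist_force: [0.9, 0.1, -1.6]
grip_width: 0.0179
```

Request:
jog_arm:
  plan:
    - [[0,0,0,0,0,1,-1],[0,0,0,0,0,1,-1],[0,0,0,0,0,1,-1],[0,0,0,0,0,0.6,-1],[0,0,0,0,0,0.2,-1],[0,0,0,0,0,0,-1]]

```text
time_s: 10.85
eef_pos: [0.459, 0.2588, 0.0973]
eef_rot: [[0.996, -0.09, -0.0], [-0.09, -0.996, -0.002], [-0.0, 0.002, -1.0]]
wrist_force: [0.1, 0.1, -1.2]
grip_width: 0.0184
```

Request:
jog_arm:
  plan:
    - [[0,0,0,0,0,0.15,-1],[0,0,0,0,0,0.15,-1],[0,0,0,0,0,0.1,-1]]

```text
time_s: 11.15
eef_pos: [0.4591, 0.259, 0.0971]
eef_rot: [[0.996, -0.09, -0.0], [-0.09, -0.996, -0.005], [0.0, 0.005, -1.0]]
wrist_force: [-2.8, -1.9, 7.0]
grip_width: 0.0181
```

Request:
jog_arm:
  plan:
    - [[0,0,0,0,0,0,1],[0,0,0,0,0,0,1],[0,0,0,0,0,0,1],[0,0,0,0,0,0,1],[0.005,0,0,0,0,-3,1],[0,0,0,0,0,-4,1],[0,0,0,0,0,-4,1],[0,0,0,0,0,-4,1]]

```text
time_s: 11.95
eef_pos: [0.4554, 0.2569, 0.244]
eef_rot: [[0.996, -0.089, -0.014], [-0.089, -0.996, -0.003], [-0.014, 0.004, -1.0]]
wrist_force: [0.5, 0.0, 0.3]
grip_width: 0.0856
```

Request:
jog_arm:
  plan:
    - [[0,0,0,2,3.3,0,0],[0,0,0,2,3.3,0,0],[0,0,0,2,3.3,0,0],[0,0,0,2,3.3,0,0],[0,0,0,1.9,3.2,0,0],[0,0,0,0,0,0,0],[0,0,0,0,0,0,0]]

```text
time_s: 12.65
eef_pos: [0.5457, 0.0823, 0.2508]
eef_rot: [[0.996, -0.085, 0.0], [-0.085, -0.996, 0.001], [0.0, -0.001, -1.0]]
wrist_force: [0.2, 1.5, 0.5]
grip_width: 0.0427
```

```bash
python3 - <<'E'
from h import *
st,p,d=look("w9.png");to(st,.5425,.0862,.152);print(st["eef_pos"],st["wrist_force"],st["grip_width"])
spots(st,dict(bar_knob=.134,fork=.124,pin_grip=.082,stand_hole=.06),.2)
E
```

```text
tool cm [-0.36 -0.35  9.88] tilt wx,wy [-8.45328173e-05  1.14408628e-03] yaw -4.87 z 0.2508 t 12.65
[0.54574653 0.08229119 0.25078519] [0.20968599 1.54497012 0.53819263] 0.042705609030032815
bar_knob [316.9 248.8] 0.63 [0.5438 0.0853 0.134 ]
fork [313.6 338.9] 0.57 [0.4697 0.0944 0.124 ]
pin_grip [145.7 333.6] 0.84 [0.4561 0.2587 0.082 ]
stand_hole [154.9 321.4] 0.64 [0.458  0.2575 0.06  ]
stand_hole [ 14.1 299.5] 0.23 [0.4859 0.4612 0.06  ]
```

View pics/w9.png

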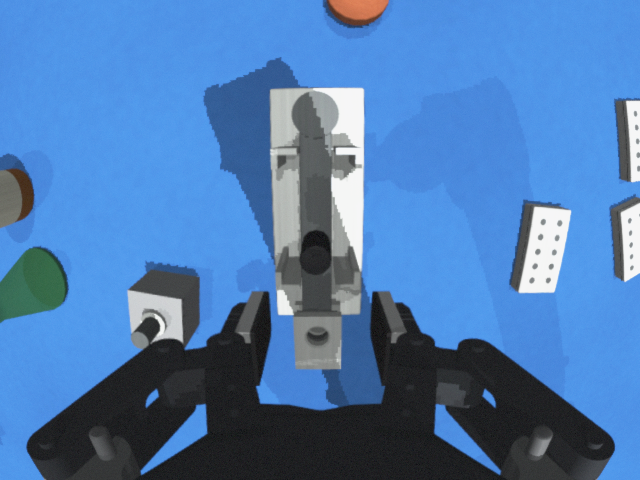

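Request:
jog_arm:
  plan:
    - [[0,0,0,-0.25,-0.33,0,0],[0,0,0,0,0,3,0],[0,0,0,0,0,3.5,0],[0,0,0,0,0,2.5,0],[0,0,0,0,0,0,-0.2],[0,0,0,0,0,0,-0.3],[0,0,0,0,0,0,-0.35]]

```text
time_s: 13.6
eef_pos: [0.5427, 0.0947, 0.1626]
eef_rot: [[0.997, -0.071, 0.007], [-0.071, -0.997, 0.001], [0.007, -0.001, -1.0]]
wrist_force: [0.5, -0.7, -1.8]
grip_width: 0.0277
```

Request:
jog_arm:
  plan:
    - [[0,0,0,0,0.4,0.8,-0.35],[0,0,0.14,0,-1.25,0,-0.35],[0,0,0.14,0.09,-1.25,0,-0.35],[0,0,0.14,0.09,-1.25,0,-0.35],[0,0,0.14,0.09,-1.25,0,-0.35]]

```text
time_s: 14.1
eef_pos: [0.5615, 0.1337, 0.158]
eef_rot: [[0.791, -0.611, 0.013], [-0.611, -0.792, -0.003], [0.012, -0.005, -1.0]]
wrist_force: [-0.7, -0.8, -1.1]
grip_width: 0.0272
```

```bash
cat >> h.py <<'E'
def bar(st,H=np.array([.633,.078]),yaw=-4.9):
    R=np.array(st["eef_rot"]);p=np.array(st["eef_pos"]);a=np.radians(yaw);d=p[:2]-H
    c=np.array([[np.cos(a),np.sin(a)],[-np.sin(a),np.cos(a)]])@d
    print("TCP angle",np.arctan2(c[1],-c[0]).round(3),"r",np.hypot(*c).round(4),"tool turn",(np.radians(yaw)-np.arctan2(R[1,0],R[0,0])).round(3),"z",p[2],"F",np.round(st["wrist_force"],1),"tilt",np.round(R[:,2],3))
E
python3 - <<'E'
from h import *
bar(arm.state())
E
```

```text
TCP angle 0.576 r 0.0906 tool turn 0.572 z 0.15801370799862385 F [-0.7 -0.8 -1.1] tilt [ 0.013 -0.003 -1.   ]
```

Request:
jog_arm:
  plan:
    - [[0,-0.01,0.14,0.09,-1.25,0,-0.35],[0,0,0.14,0.09,-1.25,0,-0.35],[0,0,0.14,0.09,-1.25,0,-0.35],[0,0,0.14,0.09,-1.25,0,-0.35],[0,0,0.14,0.09,-1.25,0,-0.35],[0,0,0.14,0.09,-1.25,0,-0.35],[0,0,0.14,0.09,-1.25,0,-0.35],[0,0,0,0,0,0,-0.35]]

```text
time_s: 14.9
eef_pos: [0.5901, 0.1535, 0.1321]
eef_rot: [[0.413, -0.909, -0.055], [-0.91, -0.414, 0.002], [-0.024, 0.049, -0.999]]
wrist_force: [1.1, 0.1, -0.2]
grip_width: 0.0278
```

```bash
python3 - <<'E'
from h import *
st,p,d=look("w10.png");bar(st);print(st["eef_pos"],st["qpos"].round(1))
spots(st,dict(bar_knob=.134),.2)
E
```

```text
TCP angle 0.969 r 0.0869 tool turn 1.059 z 0.13207162390799168 F [ 1.1  0.1 -0.2] tilt [-0.055  0.002 -0.999]
[0.59010096 0.15352199 0.13207162] [ -57.2   28.5   52.9   96.5  -24.4   70.4 -153.6]
bar_knob [328.5 348.8] 0.63 [0.5856 0.1549 0.134 ]
```

Request:
jog_arm:
  plan:
    - [[0,0,0,0,0,-3,-0.35],[0.049,0.024,0,0,0,-3,-0.35],[0,0,-0.14,0,0,-2,-0.5],[0,0,-0.14,0,0,0,-0.5],[0,0,-0.14,0,0,0,-1],[0,0,-0.14,0,0,0,-1],[0,0,-0.14,0,0,0,-1],[0,0,-0.14,0,0,0,-1]]

```text
time_s: 15.8
eef_pos: [0.588, 0.1545, 0.2138]
eef_rot: [[0.97, -0.244, -0.01], [-0.244, -0.969, 0.029], [-0.017, -0.026, -1.0]]
wrist_force: [0.3, 0.4, -0.6]
grip_width: -0.0
```

Request:
jog_arm:
  plan:
    - [[0,0,-0.14,-1,0,0,-1],[0,0,0,-1,0,0,-1],[0,0,0,0,0,0,-1]]

```text
time_s: 16.1
eef_pos: [0.5667, 0.1568, 0.2158]
eef_rot: [[0.995, -0.098, -0.009], [-0.098, -0.994, 0.038], [-0.012, -0.037, -0.999]]
wrist_force: [0.1, -0.6, -0.6]
grip_width: 0.0004
```

```bash
python3 - <<'E'
from h import *
st,p,d=look("w11.png");bar(st);print(st["eef_pos"],st["qpos"].round(1));to(st,.588,.1535)
spots(st,dict(bar_knob=.134),.2)
E
```

```text
TCP angle 0.786 r 0.1029 tool turn 0.012 z 0.2158229927060482 F [ 0.1 -0.6 -0.6] tilt [-0.009  0.038 -0.999]
[0.56674198 0.15679005 0.21582299] [ -58.4   15.9   49.4   97.   -14.9   73.1 -101.2]
tool cm [ 2.15  0.12 -0.03] tilt wx,wy [0.01246742 0.03735197] yaw -5.61 z 0.2158 t 16.1
bar_knob [324.1 229.1] 0.63 [0.5858 0.1563 0.134 ]
```

Request:
jog_arm:
  plan:
    - [[-0.037,0.012,0,-1.3,0.5,0,-1],[0,0,0,0,0,0,-1],[0,0,0,0,0,2.5,-1],[0,0,0,0,0,2.5,-1],[0,0,0,0,0,1.3,-1],[0,0,0,0,0,0,-1]]

```text
time_s: 16.8
eef_pos: [0.5581, 0.1536, 0.1525]
eef_rot: [[0.995, -0.103, 0.007], [-0.103, -0.995, 0.001], [0.007, -0.002, -1.0]]
wrist_force: [-0.4, -0.6, -0.1]
grip_width: 0.0001
```

```bash
python3 - <<'E'
from h import *
st=arm.state();bar(st);print(st["eef_pos"],st["qpos"].round(1));to(st,.553,.152,.15)
E
```

```text
TCP angle 0.704 r 0.1065 tool turn 0.018 z 0.1524875533036111 F [-0.4 -0.6 -0.1] tilt [ 0.007  0.001 -1.   ]
[0.55805084 0.15361737 0.15248755] [ -59.5   18.1   49.1  102.7  -14.9   65.5 -101.6]
tool cm [-0.49  0.21  0.24] tilt wx,wy [-0.00715905  0.00223762] yaw -5.92 z 0.1525 t 16.8
```

Request:
jog_arm:
  plan:
    - [[0,0,0,1,-0.2,0,-1],[0,0,0,1,-0.2,0,-1],[0,0,0,1,-0.2,0,-1],[0,0,0,1,-0.2,0,-1],[0,0,0,1,-0.2,0,-1],[0,0,0,1,-0.2,0,-1],[0,0,0,0.4,0,0,-1],[0,0,0,0,0,0,-1]]

```text
time_s: 17.6
eef_pos: [0.632, 0.1602, 0.1559]
eef_rot: [[0.995, -0.102, 0.011], [-0.102, -0.995, 0.002], [0.011, -0.003, -1.0]]
wrist_force: [-1.0, 0.4, 0.1]
grip_width: -0.0001
```

Request:
jog_arm:
  plan:
    - [[0,0,0,-1,0,0,-1],[0,0,0,-0.5,0,-2,-1],[0,0,0,0,0,-4,-1],[0,0,0,0,0,-4,-1],[0,0,0,0,0,-2,0],[0,0,0,0,0,0,0]]

```text
time_s: 18.2
eef_pos: [0.6126, 0.1604, 0.2861]
eef_rot: [[0.995, -0.104, 0.014], [-0.104, -0.995, 0.004], [0.014, -0.006, -1.0]]
wrist_force: [-0.0, 0.3, -1.0]
grip_width: 0.0284
```

```bash
python3 - <<'E'
from h import *
st,p,d=look("w12.png");bar(st);print(st["eef_pos"],st["qpos"].round(1))
spots(st,dict(bar_knob=.134,nest=.01,stand_hole=.06),.2)
for o in arm.silhouettes("bar_knob","wrist"): print(o["bbox"],o["confidence"])
E
```

```text
TCP angle 1.243 r 0.0849 tool turn 0.018 z 0.2861362032661015 F [-0.   0.3 -1. ] tilt [ 0.014  0.004 -1.   ]
[0.61261798 0.16036679 0.2861362 ] [ -56.1   19.6   50.2   85.5  -15.3   81.1 -101.3]
bar_knob [309.1 179.3] 0.94 [0.6548 0.1654 0.134 ]
nest [394.9 251.8] 0.65 [0.5531 0.0844 0.01  ]
nest [308.1 180.6] 0.29 [0.6415 0.1722 0.01  ]
[204.4, 146.8, 436.3, 216.4] 0.69
```

View pics/w12.png

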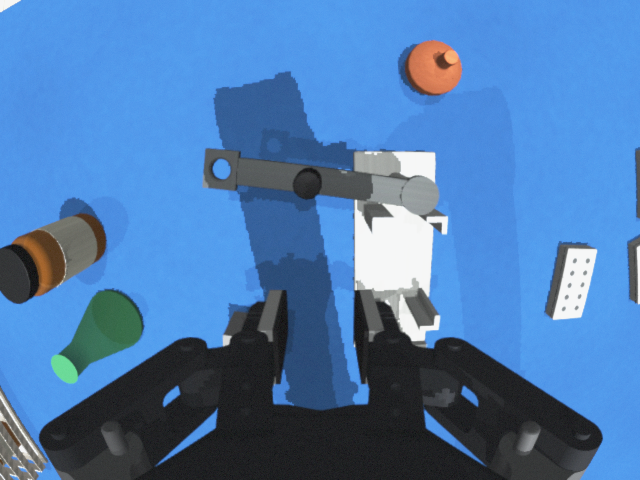

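Request:
jog_arm:
  plan:
    - [[-0.006,-0.014,0.03,-1.23,4.4,0,1],[0,0,0,-1.23,4.4,0,1],[0,0,0,-1.23,4.4,0,1],[0,0,0,-1.23,4.4,0,1],[0,0,0,-1.23,4.4,0,1],[0,0,0,-1.23,4.4,0,1],[0,0,0,-1.23,4.4,0,1],[0,0,0,-1.23,4.4,0,1]]

```text
time_s: 19.25
eef_pos: [0.4607, -0.1779, 0.2719]
eef_rot: [[0.993, -0.116, -0.028], [-0.116, -0.993, -0.011], [-0.027, 0.014, -1.0]]
wrist_force: [1.2, -0.6, 0.4]
grip_width: 0.0856
```

Request:
jog_arm:
  plan:
    - [[0,0,0,0,0,4,1],[0,0,0,0,0,4,1],[0,0,0,0,0,0,1],[0,0,0,0,0,0,1]]

```text
time_s: 19.65
eef_pos: [0.4531, -0.1867, 0.1889]
eef_rot: [[0.991, -0.131, -0.029], [-0.131, -0.991, -0.009], [-0.028, 0.012, -1.0]]
wrist_force: [0.2, 0.5, -0.1]
grip_width: 0.0852
```

```bash
python3 - <<'E'
from h import *
st,p,d=look("w13.png");print(st["eef_pos"],st["qpos"].round(1));to(st,.4786,-.1777,.027)
seg(st,p)
E
```

```text
[ 0.4530893  -0.18669316  0.18894951] [-45.1   2.6  66.1 111.1  -1.4  69.2 -76. ]
tool cm [ 2.86 -1.43 16.1 ] tilt wx,wy [ 0.02806029 -0.01237144] yaw -7.53 z 0.1889 t 19.65
[ 483.6 -165.1] [53.6 98.9] yaw -7.5 px [286. 185.]
[ 482.6 -321.9] [99.8 53.6] yaw 16.3 px [477. 164.]
[547.9  84.9] [116.9 223.1] yaw -5.4 px [ 37. 165.]
[ 591.3 -321.8] [61.3 54. ] yaw 5.5 px [464.  34.]
```

Request:
jog_arm:
  plan:
    - [[0.012,0.028,0,2.7,-2.5,0,1],[0,0,0,0,0,3,1],[0,0,0,0,0,3,1],[0,0,0,0,0,2,1],[0,0,0,0,0,0,1],[0,0,0,0,0,0,1]]

```text
time_s: 20.3
eef_pos: [0.4945, -0.1599, 0.1152]
eef_rot: [[0.993, -0.118, 0.015], [-0.118, -0.993, 0.002], [0.014, -0.003, -1.0]]
wrist_force: [-0.7, -0.8, -0.2]
grip_width: 0.0856
```

```bash
python3 - <<'E'
from h import *
st,p,d=look("w14.png");print(st["eef_pos"]);to(st,.4836,-.1651,.027)
seg(st,p)
E
```

```text
[ 0.49448228 -0.15986105  0.11518993]
tool cm [-1.15  0.68  8.8 ] tilt wx,wy [-0.01438952  0.00343501] yaw -6.75 z 0.1152 t 20.3
[ 484. -165.] [53.4 98.2] yaw -7.0 px [332. 267.]
[ 482.8 -321.3] [99.1 53.5] yaw 16.1 px [554. 241.]
[548.7  67.5] [ 85.3 220.1] yaw -5.2 px [ 32. 219.]
[ 606.2 -320.2] [88.4 54.5] yaw 5.9 px [546.  63.]
```

Request:
jog_arm:
  plan:
    - [[-0.003,-0.014,0,-1.05,0.63,0,1],[0,0,0,0,0,0,1],[0,0,0,0,0,2,1],[0,0,0,0,0,2,1],[0,0,0,0,0,2,1],[0,0,0,0,0,0,1],[0,0,0,0,0,0,1]]

```text
time_s: 21.05
eef_pos: [0.488, -0.1659, 0.0616]
eef_rot: [[0.993, -0.117, 0.014], [-0.117, -0.993, 0.004], [0.013, -0.005, -1.0]]
wrist_force: [-0.3, -0.7, 0.4]
grip_width: 0.085
```

```bash
python3 - <<'E'
from h import *
st=arm.state();to(st,.484,-.165,.028)
E
```

```text
tool cm [-0.45 -0.02  3.35] tilt wx,wy [-0.01343881  0.00512074] yaw -6.71 z 0.0616 t 21.05
```

Request:
jog_arm:
  plan:
    - [[-0.005,-0.018,0,-0.45,0,1,1],[0,0,0,0,0,1.2,1],[0,0,0,0,0,0.8,1],[0,0,0,0,0,0,1]]

```text
time_s: 21.45
eef_pos: [0.4852, -0.1651, 0.0319]
eef_rot: [[0.993, -0.116, -0.001], [-0.116, -0.993, 0.001], [-0.002, -0.001, -1.0]]
wrist_force: [-0.5, -0.4, -1.2]
grip_width: 0.0855
```

```bash
python3 - <<'E'
from h import *
st=arm.state();to(st,.484,-.165,.028)
E
```

```text
tool cm [-0.12  0.    0.39] tilt wx,wy [0.00151787 0.0008621 ] yaw -6.65 z 0.0319 t 21.45
```

Request:
jog_arm:
  plan:
    - [[0,0,0,-0.1,0,0.1,1],[0,0,0,0,0,0,-1],[0,0,0,0,0,0,-1],[0,0,0,0,0,0,-1],[0,0,0,0,0,0,-1],[0,0,0,0,0,0,-1],[0,0,0,0,0,0,-1]]

```text
time_s: 22.15
eef_pos: [0.4843, -0.1654, 0.0312]
eef_rot: [[0.993, -0.116, -0.001], [-0.116, -0.993, 0.001], [-0.001, -0.001, -1.0]]
wrist_force: [-0.2, -0.3, -0.6]
grip_width: 0.0527
```

Request:
jog_arm:
  plan:
    - [[0,0,0,0,0,-2,-1],[0,0,0,0,0,-4,-1],[0,0,0,0,0,-4.5,-1],[0,0,0,0,0,-4.5,-1],[0,0,0,0,0,-2,-1],[0,0,0,0,0,0,-1]]

```text
time_s: 22.75
eef_pos: [0.4822, -0.1653, 0.2042]
eef_rot: [[0.993, -0.118, -0.008], [-0.118, -0.993, 0.002], [-0.009, -0.001, -1.0]]
wrist_force: [0.1, 0.3, -2.3]
grip_width: 0.0523
```

```bash
python3 - <<'E'
from h import *
st,p,d=look("w15.png");to(st,.5515,.085);print(st["eef_pos"],st["wrist_force"],st["grip_width"])
seg(st,p,z=st["eef_pos"][2]-.009)
E
```

```text
tool cm [ 3.930e+00 -2.567e+01 -2.000e-02] tilt wx,wy [0.00861873 0.00071935] yaw -6.78 z 0.2042 t 22.75
[ 0.48215688 -0.16526524  0.20424726] [ 0.1498792   0.32850673 -2.29077265] 0.052309063801626435
[498.4 -13.5] [26.7 48.2] yaw -32.0 px [ 16. 306.]
[ 486.2 -165.2] [52.5 95.1] yaw -7.1 px [321. 295.]
[ 523.5 -235.4] [41.6 22.5] yaw 16.2 px [495. 199.]
[550.9 -66.6] [43.2 93.6] yaw -4.3 px [ 70. 188.]
[ 577.7 -234.5] [42.3 22.8] yaw 5.6 px [483.  54.]
```

View pics/w15.png

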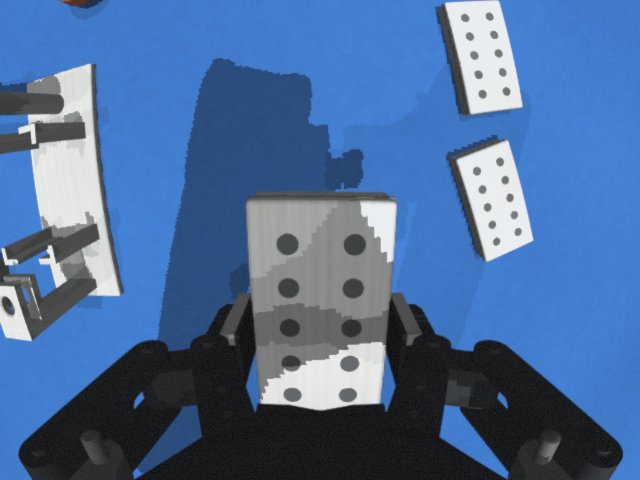

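Request:
jog_arm:
  plan:
    - [[0,0.01,-0.03,0.6,-3.2,0,-1],[0,0,0,0.6,-4,0,-1],[0,0,0,0.6,-4,0,-1],[0,0,0,0.6,-4,0,-1],[0,0,0,0.6,-4,0,-1],[0,0,0,0.6,-4,0,-1],[0,0,0,0.2,-2,0,-1],[0,0,0,0,0,0,-1]]

```text
time_s: 23.6
eef_pos: [0.5359, 0.089, 0.1854]
eef_rot: [[0.995, -0.094, -0.022], [-0.094, -0.996, -0.005], [-0.021, 0.007, -1.0]]
wrist_force: [0.1, -0.6, -1.7]
grip_width: 0.0524
```

```bash
python3 - <<'E'
from h import *
s0=dict(eef_rot=np.eye(3),eef_pos=np.zeros(3));print("front edge in tool",wrist((322,200),s0,.0092).round(4))
st,p,d=look("w16.png");to(st,.5515,.085);print(st["eef_pos"],st["wrist_force"],st["grip_width"])
spots(st,dict(nest=.01,fork=.124),.2)
E
```

```text
front edge in tool [0.0487 0.     0.0092]
tool cm [ 1.59  0.25 -0.03] tilt wx,wy [ 0.02129784 -0.0072793 ] yaw -5.41 z 0.1854 t 23.6
[0.53585676 0.08901532 0.18543654] [ 0.10323709 -0.58788027 -1.7104462 ] 0.05241370858128253
nest [321.3 198.4] 0.66 [0.5534 0.0857 0.01  ]
```

View pics/w16.png

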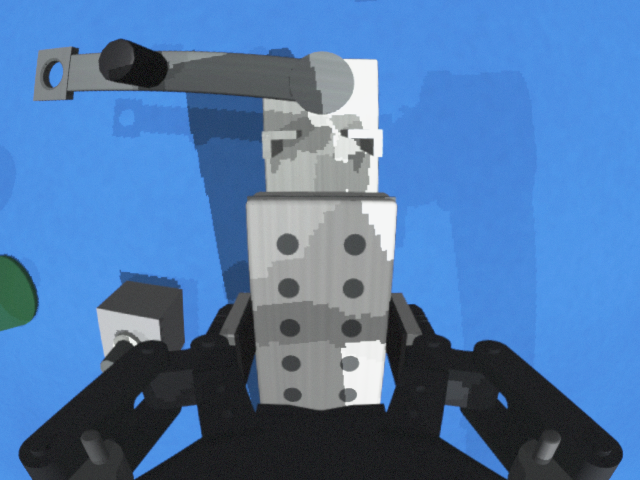

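```bash
python3 - <<'E'
from h import *
# state at w16
R=np.array([[0.995,-0.094,-0.022],[-0.094,-0.996,-0.005],[-0.021,0.007,-1.0]]);st=dict(eef_rot=R,eef_pos=np.array([.5359,.0890,.1854]))
A,B,C,D=[wrist(q,st,.084)[:2] for q in((263,131),(382,131),(264,155),(382,157))]
print(A,B,C,D,(A+B)/2,np.linalg.norm(A-B))
a=np.radians(-5);u=np.array([np.cos(a),np.sin(a)])
print("hingepost",wrist((323,82),st,.114))
p=cv2.cvtColor(cv2.imread("pics/w16.png"),cv2.COLOR_BGR2RGB);save("w16c.png",cv2.resize(p[40:200,220:420],None,fx=4,fy=3.75))
w2=cv2.imread("pics/w12.png")
E
```

```text
[0.61063186 0.11494776] [0.60426612 0.04643659] [0.596578  0.1159517] [0.58899835 0.04754519] [0.60744899 0.08069217] 0.06880627442548162
hingepost [0.6316642  0.07866145 0.114     ]
```

View pics/w16c.png

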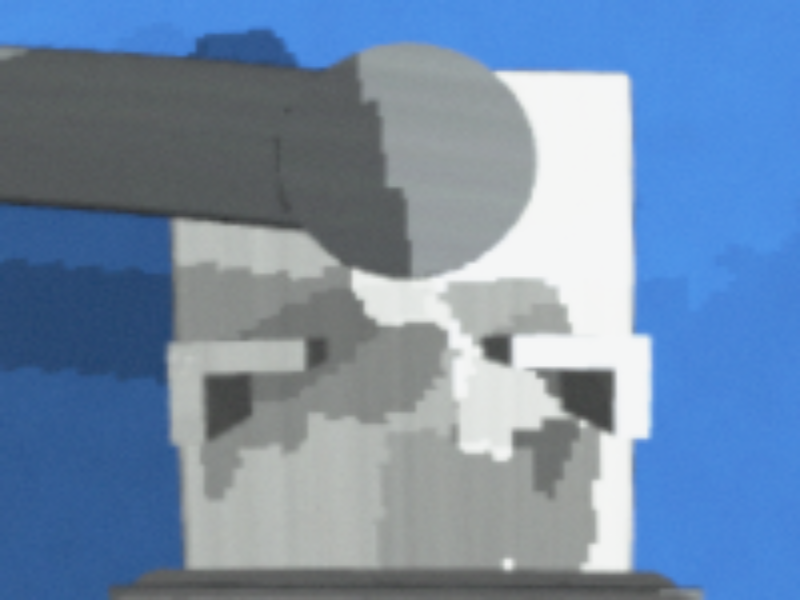

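Request:
jog_arm:
  plan:
    - [[0.007,0.022,0,1.56,0.2,0,-1],[0,0,0,0,0,0,-1],[0,0,0,0,0,0,-1],[0,0,0,0,0,2.5,-1],[0,0,0,0,0,1,-1],[0,0,0,0,0,0,-1],[0,0,0,0,0,0,-1]]

```text
time_s: 24.45
eef_pos: [0.5534, 0.071, 0.1521]
eef_rot: [[0.993, -0.114, 0.006], [-0.114, -0.993, 0.001], [0.006, -0.001, -1.0]]
wrist_force: [-0.2, 0.2, -2.2]
grip_width: 0.0524
```

```bash
python3 - <<'E'
from h import *
st=arm.state();to(st,.5513,.0855,.041)
E
```

```text
tool cm [-0.45 -1.4  11.11] tilt wx,wy [-0.00609377  0.00123672] yaw -6.56 z 0.1521 t 24.45
```

Request:
jog_arm:
  plan:
    - [[0.001,-0.006,-0.023,-0.45,-1.4,0,-1],[0,0,0,0,0,0,-1],[0,0,0,0,0,1.5,-1],[0,0,0,0,0,0.5,-1],[0,0,0,0,0,0,-1],[0,0,0,0,0,0,-1]]

```text
time_s: 25.05
eef_pos: [0.5513, 0.0882, 0.1322]
eef_rot: [[0.996, -0.087, 0.002], [-0.087, -0.996, 0.004], [0.002, -0.004, -1.0]]
wrist_force: [0.0, 0.0, -2.7]
grip_width: 0.0524
```

```bash
python3 - <<'E'
from h import *
st=arm.state();to(st,.5513,.0855,.041)
E
```

```text
tool cm [0.01 0.3  9.12] tilt wx,wy [-0.00191197  0.00398075] yaw -5.0 z 0.1322 t 25.05
```

Request:
jog_arm:
  plan:
    - [[-0.004,-0.002,0.005,0,0.27,0,-1],[0,0,0,0,0,0,-1],[0,0,0,0,0,0.6,-1],[0,0,0,0,0,0,-1]]

```text
time_s: 25.45
eef_pos: [0.5514, 0.0846, 0.1261]
eef_rot: [[0.996, -0.094, 0.0], [-0.094, -0.996, -0.0], [0.0, 0.0, -1.0]]
wrist_force: [-0.5, -0.8, -2.2]
grip_width: 0.0522
```

```bash
python3 - <<'E'
from h import *
st=arm.state();to(st,.5513,.0855,.041)
E
```

```text
tool cm [-0.02 -0.09  8.51] tilt wx,wy [-0.0004121  -0.00032912] yaw -5.37 z 0.1261 t 25.45
```

Request:
jog_arm:
  plan:
    - [[0,0,0,0,-0.06,0.8,-1],[0,0,0,0,0,0.8,-1],[0,0,0,0,0,0.8,-1],[0,0,0,0,0,0,-1]]

```text
time_s: 25.85
eef_pos: [0.5511, 0.0853, 0.0996]
eef_rot: [[0.996, -0.093, -0.0], [-0.093, -0.996, -0.0], [-0.0, 0.0, -1.0]]
wrist_force: [0.0, -0.1, -1.4]
grip_width: 0.0524
```

Inside the guides with no contact force. Continuing down.

Request:
jog_arm:
  plan:
    - [[0,0,0,0,0,1,-1],[0,0,0,0,0,1.2,-1],[0,0,0,0,0,1.2,-1],[0,0,0,0,0,1,-1],[0,0,0,0,0,0.6,-1],[0,0,0,0,0,0.3,-1],[0,0,0,0,0,0,-1]]

```text
time_s: 26.55
eef_pos: [0.5509, 0.0852, 0.0412]
eef_rot: [[0.996, -0.094, -0.001], [-0.094, -0.996, -0.001], [-0.001, 0.001, -1.0]]
wrist_force: [-2.6, -0.3, 5.4]
grip_width: 0.0527
```

Request:
jog_arm:
  plan:
    - [[0,0,0,0,0,0,0.6],[0,0,0,0,0,0,0.6],[0,0,0,0,0,0,0.6],[0,0,0,0,0,-3,0.6],[0,0,0,0,0,-4,0.6],[0,0,0,0,0,-4,0.6],[0,0,0,0,0,-4,0.6],[0,0,0,0,0,-2,0.6]]

```text
time_s: 27.35
eef_pos: [0.5505, 0.0847, 0.2159]
eef_rot: [[0.995, -0.095, -0.003], [-0.095, -0.995, -0.003], [-0.003, 0.003, -1.0]]
wrist_force: [1.0, 0.6, 0.5]
grip_width: 0.0682
```

Request:
jog_arm:
  plan:
    - [[0,0,0,-0.3,4.2,0,1],[0,0,0,-0.3,4.2,0,1],[0,0,0,-0.3,4.2,0,1],[0,0,0,-0.3,4.2,0,1],[0,0,0,-0.3,4.2,0,1],[0,0,0,-0.3,4.2,0,1],[0,0,0,-0.3,4.2,0,1],[0,0,0,-0.3,4.2,0,1]]

```text
time_s: 28.15
eef_pos: [0.5016, -0.2503, 0.2225]
eef_rot: [[0.997, -0.077, 0.017], [-0.077, -0.997, 0.008], [0.016, -0.009, -1.0]]
wrist_force: [-0.0, 0.2, 0.0]
grip_width: 0.0853
```

Request:
jog_arm:
  plan:
    - [[0,0,-0.13,-0.3,3,0,1],[0,0,-0.12,0,2,0,1],[0,0,-0.12,0,1,0,1],[0,0,0,0,0,0,1],[0,0,0,0,0,0,1],[0,0,0,0,0,0,1]]

```text
time_s: 28.75
eef_pos: [0.4947, -0.3208, 0.2237]
eef_rot: [[0.959, 0.284, 0.019], [0.284, -0.959, 0.004], [0.019, 0.002, -1.0]]
wrist_force: [0.7, 0.5, 1.5]
grip_width: 0.0852
```

```bash
python3 - <<'E'
from h import *
st,p,d=look("w17.png");print(st["eef_pos"],st["qpos"].round(0));seg(st,p);to(st,.483,-.3215,.032)
E
```

```text
[ 0.49469309 -0.32084209  0.22365783] [-19.  18.  60.  97. -17.  74. -29.]
[ 482.8 -323. ] [98.5 53.9] yaw 16.5 px [319. 233.]
[ 611.1 -320.8] [99.5 54. ] yaw 5.9 px [359.  96.]
[542.4  64.4] [ 90.4 219.5] yaw -1.2 px [19. 80.]
tool cm [-1.51 -0.3  19.14] tilt wx,wy [-0.01942426 -0.00176944] yaw 16.51 z 0.2237 t 28.75
```

Request:
jog_arm:
  plan:
    - [[0.002,-0.02,0,-1.2,-0.13,0,1],[0,0,0,0,0,0,1],[0,0,0,0,0,3.5,1],[0,0,0,0,0,3.5,1],[0,0,0,0,0,3.5,1],[0,0,0,0,0,2,1],[0,0,0,0,0,0,1],[0,0,0,0,0,0,1]]

```text
time_s: 29.6
eef_pos: [0.4852, -0.3179, 0.0963]
eef_rot: [[0.957, 0.29, 0.002], [0.29, -0.957, 0.001], [0.002, -0.0, -1.0]]
wrist_force: [-0.3, -0.5, -0.1]
grip_width: 0.0855
```

```bash
python3 - <<'E'
from h import *
st,p,d=look("w18.png");seg(st,p);to(st,.4828,-.323,.0315)
E
```

```text
[ 482.8 -322.8] [98.4 53.1] yaw 16.2 px [329. 266.]
[ 604.4 -321.1] [86.1 53.6] yaw 6.0 px [395.  67.]
tool cm [-0.39  0.41  6.48] tilt wx,wy [-0.00217724  0.00027441] yaw 16.84 z 0.0963 t 29.6
```

Request:
jog_arm:
  plan:
    - [[0,-0.002,0,-0.37,0.38,0,1],[0,0,0,0,0,0,1],[0,0,0,0,0,2.5,1],[0,0,0,0,0,2.2,1],[0,0,0,0,0,1.1,1],[0,0,0,0,0,0,1]]

```text
time_s: 30.25
eef_pos: [0.488, -0.3261, 0.0443]
eef_rot: [[0.957, 0.29, 0.013], [0.29, -0.957, -0.004], [0.011, 0.008, -1.0]]
wrist_force: [-0.1, -0.2, -0.5]
grip_width: 0.0854
```

```bash
python3 - <<'E'
from h import *
to(arm.state(),.4828,-.3228,.0315)
E
```

```text
tool cm [-0.41 -0.48  1.28] tilt wx,wy [-0.01126084 -0.00788726] yaw 16.88 z 0.0443 t 30.25
```

Request:
jog_arm:
  plan:
    - [[0.008,-0.012,0.01,-0.4,-0.45,0,1],[0,0,0,0,0,0,1],[0,0,0,0,0,0.7,1],[0,0,0,0,0,0.5,1],[0,0,0,0,0,0,1]]

```text
time_s: 30.75
eef_pos: [0.4843, -0.324, 0.0348]
eef_rot: [[0.96, 0.28, 0.003], [0.28, -0.96, -0.002], [0.002, 0.002, -1.0]]
wrist_force: [0.0, -0.7, -0.8]
grip_width: 0.0851
```

```bash
python3 - <<'E'
from h import *
to(arm.state(),.4828,-.3228,.0315)
E
```

```text
tool cm [-0.11 -0.15  0.33] tilt wx,wy [-0.00230423 -0.0023145 ] yaw 16.25 z 0.0348 t 30.75
```

Close and lift.

Request:
jog_arm:
  plan:
    - [[0,-0.002,0,-0.1,-0.14,0.33,1],[0,0,0,0,0,0,-1],[0,0,0,0,0,0,-1],[0,0,0,0,0,0,-1],[0,0,0,0,0,0,-1],[0,0,0,0,0,0,-1],[0,0,0,0,0,0,-1]]

```text
time_s: 31.45
eef_pos: [0.4831, -0.3232, 0.0316]
eef_rot: [[0.96, 0.28, 0.001], [0.28, -0.96, -0.003], [0.0, 0.003, -1.0]]
wrist_force: [1.0, 0.4, 0.2]
grip_width: 0.0522
```

Request:
jog_arm:
  plan:
    - [[0,0,0,0,0,-2,-1],[0,0,0,0,0,-4,-1],[0,0,0,0,0,-4.5,-1],[0,0,0,0,0,-4.5,-1],[0,0,0,0,0,-2,-1],[0,0,0,0,0,0,-1]]

```text
time_s: 32.05
eef_pos: [0.4803, -0.3209, 0.2036]
eef_rot: [[0.96, 0.279, -0.007], [0.279, -0.96, 0.001], [-0.006, -0.003, -1.0]]
wrist_force: [0.3, -0.4, -1.2]
grip_width: 0.0524
```

```bash
cat >> h.py <<'E'
def held(st,p,dz):
    s0=dict(eef_rot=np.eye(3),eef_pos=np.zeros(3))
    hsv=cv2.cvtColor(p,cv2.COLOR_RGB2HSV);m=((hsv[...,1]<70)&(hsv[...,2]>100))
    e=[]
    for c in range(285,360,5):
        r=300
        while r>0 and (m[r,c] or m[r-1,c] or m[r-8:r,c].mean()>.4 or m[max(r-20,0):r-8,c].mean()>.9): r-=1
        e.append(wrist((c,r),s0,dz))
    e=np.array(e);k=np.polyfit(e[:,1],e[:,0],1);print("front edge x",np.median(e[:,0]).round(4),"slope",k[0].round(3),e[::4,0].round(4))
E
python3 - <<'E'
from h import *
for f in("w15.png","w16.png"): held(None,cv2.cvtColor(cv2.imread("pics/"+f),cv2.COLOR_BGR2RGB),.0092)
st,p,d=look("w19.png");to(st,.551,.0855);print(st["eef_pos"],st["wrist_force"],st["grip_width"]);held(st,p,.0092)
E
```

```text
front edge x 0.0493 slope -0.004 [0.0131 0.0497 0.0493 0.014 ]
front edge x 0.0789 slope 0.322 [0.0131 0.08   0.1001 0.014 ]
tool cm [ 1.812e+01 -3.706e+01  1.000e-02] tilt wx,wy [0.00649835 0.00342401] yaw 16.19 z 0.2036 t 32.05
[ 0.48034182 -0.32091873  0.2035565 ] [ 0.31767293 -0.35915542 -1.21041115] 0.05238335050515514
front edge x 0.0497 slope 0.014 [0.0127 0.0497 0.0497 0.014 ]
```

Request:
jog_arm:
  plan:
    - [[0,0,0.125,0,-2,0,-1],[0,0,0.125,0,-2,0,-1],[0,0,0.125,0,-2,0,-1],[0,0,0,0.3,-4,0,-1],[0,0,0,0.3,-4,0,-1],[0,0,0,0.3,-4,0,-1],[0,0,0,0.3,-4,0,-1],[0,0,0,0.3,-4,0,-1]]

```text
time_s: 32.9
eef_pos: [0.4972, -0.0599, 0.186]
eef_rot: [[0.992, -0.123, -0.032], [-0.123, -0.992, 0.001], [-0.031, 0.003, -1.0]]
wrist_force: [1.5, 0.8, -1.5]
grip_width: 0.0523
```

```bash
python3 - <<'E'
from h import *
to(arm.state(),.551,.0853)
E
```

```text
tool cm [  3.54 -15.08  -0.16] tilt wx,wy [ 0.03145942 -0.00297364] yaw -7.09 z 0.186 t 32.9
```

Request:
jog_arm:
  plan:
    - [[0.003,0.03,0,1,-2.8,-0.5,-1],[0,0,-0.02,0.8,-3.5,0,-1],[0,0,0,0.8,-3.5,0,-1],[0,0,0,0.6,-2.8,0,-1],[0,0,0,0.3,-1.5,0,-1],[0,0,0,0,0,0,-1],[0,0,0,0,0,0,-1],[0,0,0,0,0,0,-1]]

```text
time_s: 33.7
eef_pos: [0.5392, 0.0872, 0.1756]
eef_rot: [[0.995, -0.093, -0.022], [-0.093, -0.996, -0.006], [-0.022, 0.008, -1.0]]
wrist_force: [-0.6, 1.0, -2.1]
grip_width: 0.0529
```

```bash
python3 - <<'E'
from h import *
to(arm.state(),.551,.0853)
E
```

```text
tool cm [ 1.19  0.08 -0.03] tilt wx,wy [ 0.02183023 -0.0078558 ] yaw -5.35 z 0.1756 t 33.7
```

Request:
jog_arm:
  plan:
    - [[0.008,0.022,0,1.2,0.08,0,-1],[0,0,0,0,0,0,-1],[0,0,0,0,0,0,-1],[0,0,0,0,0,0,-1],[0,0,0,0,0,2,-1],[0,0,0,0,0,0,-1],[0,0,0,0,0,0,-1]]

```text
time_s: 34.4
eef_pos: [0.5527, 0.0793, 0.1569]
eef_rot: [[0.995, -0.102, 0.005], [-0.102, -0.995, 0.002], [0.004, -0.003, -1.0]]
wrist_force: [0.9, -0.0, -1.9]
grip_width: 0.0523
```

```bash
python3 - <<'E'
from h import *
to(arm.state(),.551,.0853)
E
```

```text
tool cm [-0.23 -0.58  0.  ] tilt wx,wy [-0.00435532  0.00275058] yaw -5.84 z 0.1569 t 34.4
```

Request:
jog_arm:
  plan:
    - [[-0.003,-0.004,-0.01,-0.22,-0.56,0,-1],[0,0,0,0,0,0,-1],[0,0,0,0,0,1,-1],[0,0,0,0,0,0.8,-1],[0,0,0,0,0,0,-1],[0,0,0,0,0,0,-1]]

```text
time_s: 35.0
eef_pos: [0.5517, 0.0865, 0.139]
eef_rot: [[0.996, -0.09, 0.002], [-0.09, -0.996, 0.001], [0.002, -0.001, -1.0]]
wrist_force: [-0.2, -0.7, -3.3]
grip_width: 0.0523
```

```bash
python3 - <<'E'
from h import *
to(arm.state(),.551,.0853)
E
```

```text
tool cm [-0.05  0.12 -0.  ] tilt wx,wy [-0.00170312  0.00071297] yaw -5.15 z 0.139 t 35.0
```

Request:
jog_arm:
  plan:
    - [[-0.001,-0.002,0,-0.05,0.1,0,-1],[0,0,0,0,0,0,-1],[0,0,0,0,0,1,-1],[0,0,0,0,0,0.8,-1],[0,0,0,0,0,0.8,-1],[0,0,0,0,0,0.8,-1],[0,0,0,0,0,0,-1]]

```text
time_s: 35.7
eef_pos: [0.5507, 0.0851, 0.1017]
eef_rot: [[0.996, -0.09, -0.001], [-0.09, -0.996, -0.001], [-0.001, 0.001, -1.0]]
wrist_force: [-0.0, 0.2, -3.0]
grip_width: 0.0522
```

Request:
jog_arm:
  plan:
    - [[0,0,0,0,0,1,-1],[0,0,0,0,0,1.2,-1],[0,0,0,0,0,0.9,-1],[0,0,0,0,0,0.5,-1],[0,0,0,0,0,0.2,-1],[0,0,0,0,0,0.2,-1]]

```text
time_s: 36.3
eef_pos: [0.5511, 0.0852, 0.0635]
eef_rot: [[0.996, -0.09, -0.005], [-0.09, -0.996, 0.003], [-0.006, -0.002, -1.0]]
wrist_force: [-8.9, 0.2, 19.8]
grip_width: 0.0525
```

Request:
jog_arm:
  plan:
    - [[0,0,0,0,0,-0.1,0.6],[0,0,0,0,0,0,0.6],[0,0,0,0,0,0,0.6],[0,0,0,0,0,-3,0.6],[0,0,0,0,0,-4,0.6],[0,0,0,0,0,-4,0.6],[0,0,0,0,0,-4,0.6],[0,0,0,0,0,0,0.6]]

```text
time_s: 37.1
eef_pos: [0.5522, 0.0844, 0.218]
eef_rot: [[0.996, -0.091, -0.006], [-0.091, -0.996, 0.0], [-0.006, 0.0, -1.0]]
wrist_force: [0.4, 0.2, 0.8]
grip_width: 0.0683
```

Request:
jog_arm:
  plan:
    - [[0,0,0,1.1,4.4,0,1],[0,0,0,1.1,4.4,0,1],[0,0,0,1.1,4.4,0,1],[0,0,0,1.1,4.4,0,1],[0,0,0,1.1,4.4,0,1],[0,0,0,1.1,4.4,0,1],[0,0,0,1.1,4.4,0,1],[0,0,-0.1,1,4,0,1]]

```text
time_s: 37.9
eef_pos: [0.6153, -0.2677, 0.2102]
eef_rot: [[0.999, 0.036, -0.006], [0.036, -0.999, 0.008], [-0.006, -0.008, -1.0]]
wrist_force: [0.7, -0.1, 1.0]
grip_width: 0.0854
```

Request:
jog_arm:
  plan:
    - [[0,0,-0.09,0.5,2.5,0,1],[0,0,0,0.3,1,0,1],[0,0,0,0,0,0,1],[0,0,0,0,0,0,1],[0,0,0,0,0,0,1]]

```text
time_s: 38.4
eef_pos: [0.6216, -0.312, 0.2038]
eef_rot: [[0.993, 0.119, -0.013], [0.119, -0.993, 0.005], [-0.013, -0.007, -1.0]]
wrist_force: [-0.2, 0.4, 0.6]
grip_width: 0.0858
```

```bash
python3 - <<'E'
from h import *
st,p,d=look("w20.png");print(st["eef_pos"],st["qpos"].round(0));seg(st,p);to(st,.6125,-.3215,.032)
E
```

```text
[ 0.62163199 -0.31198916  0.2038264 ] [-11.  34.  52.  81. -27.  79. -41.]
[ 613.7 -320.9] [100.5  53.4] yaw 6.1 px [332. 227.]
[552.5  41.2] [ 47.3 226.2] yaw -8.2 px [  9. 243.]
tool cm [-0.8   0.95 17.19] tilt wx,wy [0.01275362 0.00676886] yaw 6.84 z 0.2038 t 38.4
```

Request:
jog_arm:
  plan:
    - [[-0.007,0.013,0.012,-0.9,0.8,0,1],[0,0,0,0,0,0,1],[0,0,0,0,0,0,1],[0,0,0,0,0,3.5,1],[0,0,0,0,0,3.5,1],[0,0,0,0,0,3,1],[0,0,0,0,0,0,1],[0,0,0,0,0,0,1]]

```text
time_s: 39.25
eef_pos: [0.6168, -0.3172, 0.1053]
eef_rot: [[0.994, 0.113, 0.009], [0.113, -0.994, -0.0], [0.009, 0.001, -1.0]]
wrist_force: [-0.5, 0.3, 0.1]
grip_width: 0.0854
```

```bash
python3 - <<'E'
from h import *
st,p,d=look("w21.png");seg(st,p);to(st,.6137,-.321,.0315)
E
```

```text
[ 613.9 -320.8] [100.3  53.4] yaw 6.0 px [327. 262.]
tool cm [-0.42  0.34  7.37] tilt wx,wy [-0.00923855 -0.00111504] yaw 6.48 z 0.1053 t 39.25
```

Request:
jog_arm:
  plan:
    - [[0.001,-0.009,0.008,-0.36,0.32,0,1],[0,0,0,0,0,0,1],[0,0,0,0,0,2.5,1],[0,0,0,0,0,2.5,1],[0,0,0,0,0,1.2,1],[0,0,0,0,0,0,1],[0,0,0,0,0,0,1]]

```text
time_s: 40.0
eef_pos: [0.6188, -0.325, 0.0525]
eef_rot: [[0.994, 0.105, 0.014], [0.105, -0.994, -0.006], [0.013, 0.008, -1.0]]
wrist_force: [0.5, 0.5, -0.7]
grip_width: 0.0856
```

```bash
python3 - <<'E'
from h import *
st=arm.state();to(st,.6138,-.3209,.0315)
E
```

```text
tool cm [-0.49 -0.47  2.09] tilt wx,wy [-0.01315191 -0.00772692] yaw 6.01 z 0.0525 t 40.0
```

Request:
jog_arm:
  plan:
    - [[0.008,-0.013,0,-0.48,-0.45,0,1],[0,0,0,0,0,0,1],[0,0,0,0,0,1,1],[0,0,0,0,0,0.9,1],[0,0,0,0,0,0,1]]

```text
time_s: 40.5
eef_pos: [0.615, -0.3216, 0.0358]
eef_rot: [[0.994, 0.105, 0.004], [0.105, -0.994, -0.001], [0.004, 0.001, -1.0]]
wrist_force: [0.6, -0.2, -0.2]
grip_width: 0.0854
```

```bash
python3 - <<'E'
from h import *
st=arm.state();to(st,.6138,-.3209,.0315)
E
```

```text
tool cm [-0.11 -0.08  0.43] tilt wx,wy [-0.00383742 -0.0014074 ] yaw 6.02 z 0.0358 t 40.5
```

Request:
jog_arm:
  plan:
    - [[0,-0.004,0,-0.1,-0.08,0.43,1],[0,0,0,0,0,0,-1],[0,0,0,0,0,0,-1],[0,0,0,0,0,0,-1],[0,0,0,0,0,0,-1],[0,0,0,0,0,0,-1],[0,0,0,0,0,0,-1]]

```text
time_s: 41.2
eef_pos: [0.6137, -0.3209, 0.0307]
eef_rot: [[0.994, 0.105, -0.001], [0.105, -0.994, -0.001], [-0.001, 0.001, -1.0]]
wrist_force: [0.3, 0.1, 0.5]
grip_width: 0.0527
```

Request:
jog_arm:
  plan:
    - [[0,0,0,0,0,-2,-1],[0,0,0,0,0,-4,-1],[0,0,0,0,0,-4.5,-1],[0,0,0,0,0,-4.5,-1],[0,0,0,0,0,-4,-1],[0,0,0,0,0,0,-1]]

```text
time_s: 41.8
eef_pos: [0.612, -0.3209, 0.2319]
eef_rot: [[0.995, 0.103, -0.004], [0.103, -0.995, -0.001], [-0.004, 0.001, -1.0]]
wrist_force: [-0.7, -1.5, -1.8]
grip_width: 0.0522
```

```bash
python3 - <<'E'
from h import *
st,p,d=look("w22.png");to(st,.551,.0853);print(st["eef_pos"],st["wrist_force"],st["grip_width"]);held(st,p,.0092)
E
```

```text
tool cm [-1.900e+00 -4.103e+01 -2.000e-02] tilt wx,wy [ 0.00410115 -0.00078834] yaw 5.88 z 0.2319 t 41.8
[ 0.61197993 -0.32086048  0.23188829] [-0.74606225 -1.45929641 -1.80791254] 0.05221110902711087
front edge x 0.0492 slope 0.001 [0.0122 0.0492 0.0492 0.0134]
```

Request:
jog_arm:
  plan:
    - [[0,0,0.1,0,-3,0,-1],[0,0,0.09,-0.5,-4,0,-1],[0,0,0,-1.2,-4.3,0,-1],[0,0,0,-1.2,-4.3,0,-1],[0,0,0,-1.2,-4.3,0,-1],[0,0,0,-1.2,-4.3,0,-1],[0,0,0,-1.2,-4.3,0,-1],[0,0,0,-1.2,-4,0,-1]]

```text
time_s: 42.65
eef_pos: [0.5471, 0.0138, 0.2222]
eef_rot: [[0.993, -0.113, -0.021], [-0.113, -0.994, -0.002], [-0.021, 0.005, -1.0]]
wrist_force: [1.4, 0.1, -1.4]
grip_width: 0.0526
```

```bash
python3 - <<'E'
from h import *
to(arm.state(),.551,.0853)
E
```

```text
tool cm [-0.42 -7.15 -0.03] tilt wx,wy [ 0.02079228 -0.0048541 ] yaw -6.48 z 0.2222 t 42.65
```

Request:
jog_arm:
  plan:
    - [[0.005,0.02,-0.015,-0.2,-2.5,0,-1],[0,0,0,0,-2,0,-1],[0,0,0,0,-1.5,0,-1],[0,0,0,0,-0.5,0,-1],[0,0,0,0,0,0,-1],[0,0,0,0,0,0,-1],[0,0,0,0,0,3,-1],[0,0,0,0,0,0,-1]]

```text
time_s: 43.45
eef_pos: [0.5458, 0.0853, 0.1875]
eef_rot: [[0.996, -0.091, -0.01], [-0.091, -0.996, 0.001], [-0.01, -0.0, -1.0]]
wrist_force: [-1.5, 0.2, -1.8]
grip_width: 0.0526
```

```bash
python3 - <<'E'
from h import *
to(arm.state(),.551,.0853)
E
```

```text
tool cm [ 0.51 -0.04 -0.01] tilt wx,wy [0.01026706 0.00028549] yaw -5.21 z 0.1875 t 43.45
```

Request:
jog_arm:
  plan:
    - [[0,0.01,0,0.5,0,0,-1],[0,0,0,0,0,0,-1],[0,0,0,0,0,2,-1],[0,0,0,0,0,1,-1],[0,0,0,0,0,0,-1],[0,0,0,0,0,0,-1]]

```text
time_s: 44.05
eef_pos: [0.5553, 0.0808, 0.1624]
eef_rot: [[0.995, -0.097, 0.008], [-0.097, -0.995, 0.001], [0.008, -0.002, -1.0]]
wrist_force: [0.4, 0.0, -2.4]
grip_width: 0.0527
```

```bash
python3 - <<'E'
from h import *
to(arm.state(),.551,.0853)
E
```

```text
tool cm [-0.47 -0.41 -0.  ] tilt wx,wy [-0.00797107  0.00177212] yaw -5.58 z 0.1624 t 44.05
```

Request:
jog_arm:
  plan:
    - [[-0.002,-0.008,-0.005,-0.46,-0.4,0,-1],[0,0,0,0,0,0,-1],[0,0,0,0,0,0.8,-1],[0,0,0,0,0,0.8,-1],[0,0,0,0,0,0,-1],[0,0,0,0,0,0,-1]]

```text
time_s: 44.65
eef_pos: [0.5517, 0.0863, 0.1468]
eef_rot: [[0.996, -0.091, 0.002], [-0.091, -0.996, 0.001], [0.001, -0.001, -1.0]]
wrist_force: [0.3, 0.7, -1.1]
grip_width: 0.0525
```

```bash
python3 - <<'E'
from h import *
to(arm.state(),.551,.0853)
E
```

```text
tool cm [-0.06  0.11 -0.  ] tilt wx,wy [-0.00149602  0.0010843 ] yaw -5.22 z 0.1468 t 44.65
```

Down 3.5 cm, then check, then seat (expected contact at z ≈ 0.085).

Request:
jog_arm:
  plan:
    - [[-0.001,-0.002,0,-0.06,0.1,0,-1],[0,0,0,0,0,0,-1],[0,0,0,0,0,1,-1],[0,0,0,0,0,1,-1],[0,0,0,0,0,0.8,-1],[0,0,0,0,0,0.8,-1],[0,0,0,0,0,0,-1]]

```text
time_s: 45.35
eef_pos: [0.5505, 0.0851, 0.107]
eef_rot: [[0.996, -0.091, -0.002], [-0.091, -0.996, -0.0], [-0.002, 0.001, -1.0]]
wrist_force: [-0.2, 0.8, -1.2]
grip_width: 0.0521
```

Request:
jog_arm:
  plan:
    - [[0,0,0,0,0,1,-1],[0,0,0,0,0,0.7,-1],[0,0,0,0,0,0.3,-1],[0,0,0,0,0,0.2,-1]]

```text
time_s: 45.75
eef_pos: [0.5508, 0.085, 0.0845]
eef_rot: [[0.996, -0.091, -0.002], [-0.091, -0.996, 0.0], [-0.002, 0.0, -1.0]]
wrist_force: [-9.5, 0.2, 26.2]
grip_width: 0.0524
```

Request:
jog_arm:
  plan:
    - [[0,0,0,0,0,-0.1,0.6],[0,0,0,0,0,0,0.6],[0,0,0,0,0,0,0.6],[0,0,0,0,0,-3,0.6],[0,0,0,0,0,-4,0.6],[0,0,0,0,0,-4,0.6],[0,0,0,0,0,-4,0.6],[0,0,0,0,0,-4,0.6]]

```text
time_s: 46.55
eef_pos: [0.5489, 0.0846, 0.2774]
eef_rot: [[0.996, -0.092, -0.01], [-0.092, -0.996, -0.004], [-0.01, 0.005, -1.0]]
wrist_force: [1.2, 0.0, -0.4]
grip_width: 0.0683
```

Request:
jog_arm:
  plan:
    - [[0,0,0,1.5,-2,0,-1],[0,0,0,1.5,-2,0,-1],[0,0,0,1.5,-2,0,-1],[0,0,0,0,0,0,-1],[0,0,0,0,0,0,-1],[0,0,0,0,0,0,-1]]

```text
time_s: 47.15
eef_pos: [0.6047, 0.1414, 0.2864]
eef_rot: [[0.996, -0.092, 0.004], [-0.092, -0.996, 0.005], [0.004, -0.006, -1.0]]
wrist_force: [-0.7, -0.7, 0.7]
grip_width: -0.0001
```

```bash
python3 - <<'E'
from h import *
st,p,d=look("w23.png");print(st["eef_pos"],st["qpos"].round(0));bar(st)
seg(st,p,z=.076)
spots(st,dict(bar_knob=.134,cassette1_center=.065),.2)
T,_=arm.grab_frame("top");save("top1.png",np.hstack([T[100:400,120:520],p[::2,::2][:,:][:300]][:1]).repeat(2,0).repeat(2,1)[:600,:800])
E
```

```text
[0.6046879  0.14141866 0.28643942] [-61.  21.  58.  87. -18.  82. -97.]
TCP angle 1.065 r 0.0695 tool turn 0.007 z 0.2864394190988114 F [-0.7 -0.7  0.7] tilt [ 0.004  0.005 -1.   ]
[194.8 781.4] [ 90.  369.8] yaw -39.7 px [ 12. 443.]
[615.4 430.7] [65.5 70.7] yaw -78.9 px [ 59. 236.]
[564.9  89.6] [ 84.9 202.7] yaw -4.3 px [377. 238.]
bar_knob [281.5 168.9] 0.63 [0.6549 0.1663 0.134 ]
cassette1_center [388.6 267.1] 0.74 [0.5463 0.0814 0.065 ]
```

View pics/w23.png

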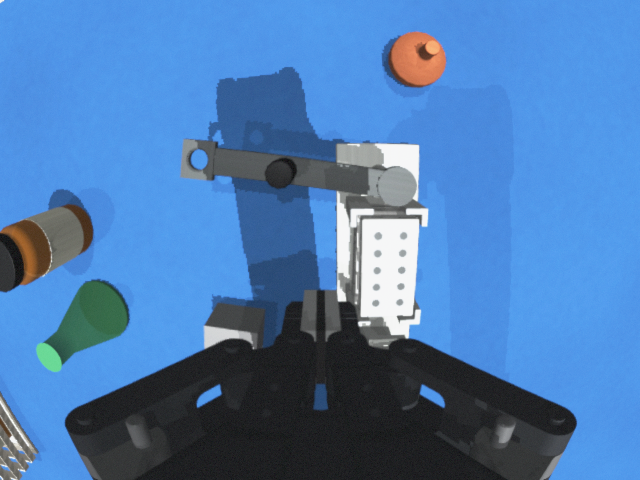

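Request:
jog_arm:
  plan:
    - [[0.005,-0.004,0,2.5,-1.2,0,-1],[0,0,0,2.5,-1.2,0,-1],[0,0,0,2.2,-1,0,-1],[0,0,0,1.5,-0.5,0,-1],[0,0,0,0,0,0,-1],[0,0,0,0,0,0,-1]]

```text
time_s: 47.95
eef_pos: [0.6959, 0.1709, 0.2878]
eef_rot: [[0.996, -0.095, -0.001], [-0.095, -0.995, 0.016], [-0.002, -0.015, -1.0]]
wrist_force: [0.8, -0.1, -0.4]
grip_width: 0.0001
```

```bash
python3 - <<'E'
from h import *
st=arm.state();print(st["eef_pos"],st["qpos"].round(0));to(st,.694,.172,.152)
E
```

```text
[0.69586766 0.17088786 0.28777131] [-49.  34.  54.  71. -27.  88. -94.]
tool cm [-0.16  0.12 13.58] tilt wx,wy [0.00242598 0.01542522] yaw -5.43 z 0.2878 t 47.95
```

Request:
jog_arm:
  plan:
    - [[-0.015,0.002,0,0,0,0,-1],[0,0,0,0,0,3.5,-1],[0,0,0,0,0,3.5,-1],[0,0,0,0,0,3.5,-1],[0,0,0,0,0,2.3,-1],[0,0,0,0,0,0,-1],[0,0,0,0,0,0,-1]]

```text
time_s: 48.65
eef_pos: [0.6922, 0.1709, 0.1616]
eef_rot: [[0.996, -0.094, 0.004], [-0.094, -0.996, 0.002], [0.004, -0.002, -1.0]]
wrist_force: [0.4, 0.5, 0.4]
grip_width: 0.0004
```

```bash
python3 - <<'E'
from h import *
st=arm.state();print(st["eef_pos"],st["qpos"].round(0));to(st,.694,.172,.152);bar(st)
E
```

```text
[0.69223069 0.17091509 0.16155358] [-50.  37.  51.  81. -29.  75. -92.]
tool cm [ 0.16 -0.12  0.96] tilt wx,wy [-0.00356696  0.00227709] yaw -5.39 z 0.1616 t 48.65
TCP angle 2.053 r 0.1102 tool turn 0.008 z 0.1615535813799415 F [0.4 0.5 0.4] tilt [ 0.004  0.002 -1.   ]
```

Request:
jog_arm:
  plan:
    - [[0,0,0,-0.5,0,0.8,-1],[0,0,0,-1.2,0.2,0,-1],[0,0,0,-1.2,0.2,0,-1],[0,0,0,-1.2,0.2,0,-1],[0,0,0,-1.2,0.3,0,-1],[0,0,0,-1.2,0.3,0,-1],[0,0,0,-1.2,0.4,0,-1],[0,0,0,-1,0.4,0,-1]]

```text
time_s: 49.45
eef_pos: [0.6073, 0.1602, 0.1634]
eef_rot: [[0.995, -0.092, 0.028], [-0.092, -0.996, 0.009], [0.027, -0.012, -1.0]]
wrist_force: [2.0, -1.0, -1.1]
grip_width: -0.0002
```

```bash
python3 - <<'E'
from h import *
st,p,d=look("w24.png");print(st["eef_pos"],st["qpos"].round(0));bar(st);spots(st,dict(bar_knob=.134),.2)
E
```

```text
[0.60728692 0.16016907 0.16335349] [-61.  26.  56.  96. -24.  68. -94.]
TCP angle 1.182 r 0.0861 tool turn 0.007 z 0.16335348552100165 F [ 2.  -1.  -1.1] tilt [ 0.028  0.009 -1.   ]
bar_knob [491.4  34.6] 0.58 [0.7195 0.0781 0.134 ]
```

Request:
jog_arm:
  plan:
    - [[0,0,0,1,0,0,-1],[-0.012,-0.028,0,0,0,-3,-1],[0,0,0,0,0,-4,-1],[0,0,0,-1,-2,-1,-1],[0,0,0,-1.5,-2,0,-1],[0,0,0,-1,-1.2,0,-1],[0,0,0,0,0,0,-1],[0,0,0,0,0,0,-1]]

```text
time_s: 50.35
eef_pos: [0.5928, 0.2155, 0.2493]
eef_rot: [[0.996, -0.094, 0.002], [-0.094, -0.996, -0.0], [0.002, 0.0, -1.0]]
wrist_force: [0.5, -0.6, 0.1]
grip_width: -0.0
```

```bash
python3 - <<'E'
from h import *
st,p,d=look("w25.png");print(st["eef_pos"],st["qpos"].round(0));bar(st);spots(st,dict(bar_knob=.134),.2);to(st,.575,.205,.15)
E
```

```text
[0.59278187 0.21547433 0.24934785] [ -66.   24.   58.   88.  -20.   79. -102.]
TCP angle 1.201 r 0.1432 tool turn 0.009 z 0.24934784732649876 F [ 0.5 -0.6  0.1] tilt [ 0.002 -0.    -1.   ]
bar_knob [411.9 250.6] 0.84 [0.5842 0.1553 0.134 ]
tool cm [-1.69  1.21  9.93] tilt wx,wy [-0.00179976 -0.0002375 ] yaw -5.4 z 0.2493 t 50.35
```

Request:
jog_arm:
  plan:
    - [[0,-0.002,0,-0.7,1.2,0,-1],[0,0,0,0,0,0,-1],[0,0,0,0,0,3,-1],[0,0,0,0,0,3.5,-1],[0,0,0,0,0,2.5,-1],[0,0,0,0,0,0,-1],[0,0,0,0,0,0,-1]]

```text
time_s: 51.15
eef_pos: [0.5863, 0.1954, 0.1584]
eef_rot: [[0.994, -0.105, 0.002], [-0.105, -0.994, 0.0], [0.002, -0.0, -1.0]]
wrist_force: [-0.3, -0.3, 1.0]
grip_width: 0.0002
```

```bash
python3 - <<'E'
from h import *
st=arm.state();print(st["eef_pos"]);bar(st);to(st,.584,.2,.15)
E
```

```text
[0.58625125 0.19537252 0.15837897]
TCP angle 1.106 r 0.1263 tool turn 0.02 z 0.15837896648515712 F [-0.3 -0.3  1. ] tilt [ 0.002  0.    -1.   ]
tool cm [-0.27 -0.44  0.84] tilt wx,wy [-0.00228341  0.00045748] yaw -6.05 z 0.1584 t 51.15
```

Request:
jog_arm:
  plan:
    - [[0,0,0,-0.5,0.9,0.6,-1],[0,0,0,-0.6,1,0,-1],[0,0,0,-0.6,1,0,-1],[0,0,0,-0.5,1,0,-1],[0,0,0,-0.4,1,0,-1],[0,0,0,-0.3,1,0,-1],[0,0,0,-0.2,0.8,0,-1]]

```text
time_s: 51.85
eef_pos: [0.5393, 0.139, 0.1547]
eef_rot: [[0.995, -0.098, -0.009], [-0.098, -0.995, 0.022], [-0.011, -0.021, -1.0]]
wrist_force: [-2.6, 2.1, -1.1]
grip_width: -0.0001
```

```bash
python3 - <<'E'
from h import *
st,p,d=look("w26.png");print(st["eef_pos"]);bar(st);spots(st,dict(bar_knob=.134),.2);to(st,.545,.11,.152)
E
```

```text
[0.53928181 0.13899637 0.15470935]
TCP angle 0.491 r 0.1118 tool turn 0.012 z 0.15470935483685824 F [-2.6  2.1 -1.1] tilt [-0.009  0.022 -1.   ]
bar_knob [368.3 277.6] 0.65 [0.553  0.1194 0.134 ]
tool cm [0.85 2.83 0.2 ] tilt wx,wy [0.01097153 0.02077663] yaw -5.6 z 0.1547 t 51.85
```

Request:
jog_arm:
  plan:
    - [[-0.02,0.01,0,0.6,0.8,0,-1],[0,0,0,0,1,0,-1],[0,0,0,0,0.8,0,-1],[0,0,0,0,0.5,0,-1],[0,0,0,0,0.3,0,-1],[0,0,0,0,0.3,0,-1]]

```text
time_s: 52.55
eef_pos: [0.5287, 0.106, 0.1541]
eef_rot: [[0.995, -0.095, -0.03], [-0.095, -0.995, 0.015], [-0.031, -0.012, -0.999]]
wrist_force: [-3.6, 1.2, -0.1]
grip_width: -0.0001
```

```bash
python3 - <<'E'
from h import *
st,p,d=look("w27.png");print(st["eef_pos"]);bar(st);spots(st,dict(bar_knob=.134),.2)
E
```

```text
[0.52874234 0.1059964  0.15412039]
TCP angle 0.177 r 0.108 tool turn 0.009 z 0.1541203926234896 F [-3.6  1.2 -0.1] tilt [-0.03   0.015 -0.999]
bar_knob [361.3 276.4] 0.82 [0.5433 0.0891 0.134 ]
```

Request:
jog_arm:
  plan:
    - [[-0.012,0.03,0,0,-1,0,-1],[0,0,0,1.2,0,0,-1],[0,0,0,0,0,0,-1],[0,0,0,0,0.8,0,-1],[0,0,0,0,0.5,0,-1],[0,0,0,0,0.4,0,-1],[0,0,0,0,0.3,0,-1]]

```text
time_s: 53.35
eef_pos: [0.5416, 0.1092, 0.1545]
eef_rot: [[0.996, -0.087, 0.006], [-0.087, -0.996, 0.019], [0.004, -0.02, -1.0]]
wrist_force: [-1.0, 7.0, -3.1]
grip_width: 0.0001
```

```bash
python3 - <<'E'
from h import *
st,p,d=look("w28.png");print(st["eef_pos"]);bar(st);spots(st,dict(bar_knob=.134),.2)
E
```

```text
[0.541591   0.10915711 0.1545451 ]
TCP angle 0.243 r 0.0966 tool turn 0.002 z 0.15454510185385517 F [-1.   7.  -3.1] tilt [ 0.006  0.019 -1.   ]
bar_knob [378.2 304.9] 0.91 [0.5434 0.0861 0.134 ]
```

Request:
jog_arm:
  plan:
    - [[0,0,0,0,0.5,0,-1],[0,0,0,0,0.5,0,-1]]

```text
time_s: 53.65
eef_pos: [0.5415, 0.1089, 0.1547]
eef_rot: [[0.997, -0.081, 0.01], [-0.081, -0.996, 0.033], [0.007, -0.034, -0.999]]
wrist_force: [1.0, 11.8, -3.5]
grip_width: 0.0
```

Request:
jog_arm:
  plan:
    - [[-0.02,0,0,0,-1,0,-1],[0,0,0,0,-1,0,-1],[0,0,0,0,0,-3.5,-1],[0,0,0,0,0,-3.5,-1],[0,0,0,0,0,-3,-1],[0,0,0,-1.5,-2,0,1],[0,0,0,-2,-3,0,1],[0,0,0,-2,-3,0,1]]

```text
time_s: 54.45
eef_pos: [0.4994, 0.2048, 0.2612]
eef_rot: [[0.995, -0.099, 0.02], [-0.099, -0.995, 0.003], [0.02, -0.005, -1.0]]
wrist_force: [0.4, 0.5, -0.2]
grip_width: 0.0432
```

Request:
jog_arm:
  plan:
    - [[0,0,0,-2,-2.5,0,1],[0,0,0,-2,-2,0,1],[0,0,0,0,0,0,1],[0,0,0,0,0,0,1],[0,0,0,0,0,0,1]]

```text
time_s: 54.95
eef_pos: [0.4629, 0.258, 0.2617]
eef_rot: [[0.995, -0.095, 0.025], [-0.095, -0.995, 0.003], [0.025, -0.005, -1.0]]
wrist_force: [0.2, -1.0, -0.5]
grip_width: 0.0852
```

```bash
python3 - <<'E'
from h import *
st,p,d=look("w29.png");print(st["eef_pos"],st["qpos"].round(0));to(st,.459,.2588,.0971);spots(st,dict(bar_knob=.134,pin_grip=.082,stand_hole=.06,fork=.124),.2)
E
```

```text
[0.46285206 0.25796107 0.26166987] [ -89.    2.   58.  102.   -1.   75. -125.]
tool cm [-0.8   0.04 16.44] tilt wx,wy [-0.02476353  0.0051091 ] yaw -5.44 z 0.2617 t 54.95
bar_knob [543.5 121.1] 0.97 [0.5418 0.0864 0.134 ]
pin_grip [318.9 238.8] 0.69 [0.4545 0.2612 0.082 ]
stand_hole [320.8 227.3] 0.94 [0.4592 0.2593 0.06  ]
fork [530.  216.3] 0.71 [0.4681 0.094  0.124 ]
```

Request:
jog_arm:
  plan:
    - [[-0.005,-0.025,0,-0.4,-0.05,0,1],[0,0,0,0,0,0,1],[0,0,0,0,0,0,1],[0,0,0,0,0,3.5,1],[0,0,0,0,0,3.5,1],[0,0,0,0,0,3,1],[0,0,0,0,0,0,1],[0,0,0,0,0,0,1]]

```text
time_s: 56.0
eef_pos: [0.4609, 0.2585, 0.1604]
eef_rot: [[0.995, -0.098, 0.001], [-0.098, -0.995, 0.002], [0.0, -0.002, -1.0]]
wrist_force: [0.0, -0.1, 0.8]
grip_width: 0.0853
```

```bash
python3 - <<'E'
from h import *
st=arm.state();to(st,.459,.2589,.0975)
E
```

```text
tool cm [-0.2  -0.01  6.29] tilt wx,wy [-0.00047756  0.00168493] yaw -5.64 z 0.1604 t 56.0
```

Request:
jog_arm:
  plan:
    - [[-0.002,0,0,-0.2,0,0,1],[0,0,0,0,0,2.5,1],[0,0,0,0,0,2,1],[0,0,0,0,0,0.8,1],[0,0,0,0,0,0,1],[0,0,0,0,0,0,1]]

```text
time_s: 56.6
eef_pos: [0.4639, 0.2635, 0.1154]
eef_rot: [[0.995, -0.096, 0.01], [-0.096, -0.995, 0.011], [0.009, -0.012, -1.0]]
wrist_force: [-0.8, 0.3, -0.1]
grip_width: 0.085
```

```bash
python3 - <<'E'
from h import *
st=arm.state();to(st,.459,.2589,.0975)
E
```

```text
tool cm [-0.46  0.52  1.78] tilt wx,wy [-0.00935129  0.01183905] yaw -5.52 z 0.1154 t 56.6
```

Request:
jog_arm:
  plan:
    - [[-0.012,-0.01,0,-0.46,0.5,0,1],[0,0,0,0,0,0,1],[0,0,0,0,0,0.8,1],[0,0,0,0,0,0.7,1],[0,0,0,0,0,0,1]]

```text
time_s: 57.1
eef_pos: [0.4598, 0.2599, 0.1022]
eef_rot: [[0.995, -0.095, 0.001], [-0.095, -0.995, 0.003], [0.001, -0.003, -1.0]]
wrist_force: [-0.2, -0.3, 0.5]
grip_width: 0.0854
```

```bash
python3 - <<'E'
from h import *
st=arm.state();to(st,.459,.2589,.0975)
E
```

```text
tool cm [-0.07  0.11  0.47] tilt wx,wy [-0.00106433  0.00346279] yaw -5.48 z 0.1022 t 57.1
```

Request:
jog_arm:
  plan:
    - [[-0.003,-0.001,0,-0.07,0.1,0.35,1],[0,0,0,0,0,0,1],[0,0,0,0,0,0,-1],[0,0,0,0,0,0,-1],[0,0,0,0,0,0,-1],[0,0,0,0,0,0,-1],[0,0,0,0,0,0,-1],[0,0,0,0,0,0,-1]]

```text
time_s: 57.9
eef_pos: [0.4592, 0.2588, 0.0983]
eef_rot: [[0.995, -0.096, 0.0], [-0.096, -0.995, -0.0], [0.0, 0.0, -1.0]]
wrist_force: [0.1, 0.7, -1.8]
grip_width: 0.018
```

```bash
python3 - <<'E'
from h import *
st=arm.state();to(st,.459,.2589,.0975);print(st["eef_pos"],st["wrist_force"],st["grip_width"])
E
```

```text
tool cm [-0.02 -0.01  0.08] tilt wx,wy [-0.00017469 -0.00043347] yaw -5.5 z 0.0983 t 57.9
[0.45921677 0.25875618 0.09826006] [ 0.10790244  0.67281439 -1.83778785] 0.01798199996033113
```

Request:
jog_arm:
  plan:
    - [[0,0,0,0,0,-1.5,-1],[0,0,0,0,0,-2.5,-1],[0,0,0,0,0,-2.5,-1],[0,0,0,0,0,-3,-1],[0,0,0,0,0,-3,-1],[0,0,0,0,0,-3,-1],[0,0,0,0,0,0,-1],[0,0,0,0,0,0,-1]]

```text
time_s: 58.7
eef_pos: [0.4597, 0.2564, 0.2638]
eef_rot: [[0.995, -0.101, 0.001], [-0.101, -0.995, 0.0], [0.001, -0.001, -1.0]]
wrist_force: [-0.6, -0.6, -1.4]
grip_width: 0.0183
```

```bash
python3 - <<'E'
from h import *
st=arm.state();to(st,.4718,.0918,.25);print(st["eef_pos"],st["wrist_force"],st["grip_width"])
E
```

```text
tool cm [ 2.86 16.26  1.38] tilt wx,wy [-0.00072619  0.00054213] yaw -5.78 z 0.2638 t 58.7
[0.45974581 0.25640204 0.26382569] [-0.62711005 -0.60131678 -1.37193467] 0.01828346457343707
```

Request:
jog_arm:
  plan:
    - [[0,0,0,0.6,3.2,0,-1],[0,0,0,0.6,3.5,0,-1],[0,0,0,0.6,3.5,0,-1],[0,0,0,0.5,3,0,-1],[0,0,0,0.4,2,0,-1],[0,0,0,0,0,0,-1],[0,0,0,0,0,0,-1],[0,0,0,0,0,0,-1]]

```text
time_s: 59.5
eef_pos: [0.468, 0.0977, 0.2588]
eef_rot: [[0.995, -0.098, -0.007], [-0.098, -0.995, -0.005], [-0.006, 0.005, -1.0]]
wrist_force: [-0.9, 1.0, -1.4]
grip_width: 0.0181
```

```bash
python3 - <<'E'
from h import *
st,p,d=look("w30.png");to(st,.4718,.0918,.236);print(st["eef_pos"],st["wrist_force"],st["grip_width"]);spots(st,dict(fork=.124,bar_knob=.134),.2)
E
```

```text
tool cm [0.45 0.54 2.28] tilt wx,wy [ 0.00631258 -0.00537799] yaw -5.63 z 0.2588 t 59.5
[0.46804899 0.09771751 0.25876501] [-0.87006996  0.96208497 -1.40941868] 0.018070041328290425
fork [328.5 232.3] 0.92 [0.4709 0.0914 0.124 ]
bar_knob [328.4 127.1] 0.56 [0.5429 0.085  0.134 ]
```

Request:
jog_arm:
  plan:
    - [[0.005,0.006,0,0.4,0.52,0,-1],[0,0,0,0,0,0,-1],[0,0,0,0,0,1,-1],[0,0,0,0,0,1,-1],[0,0,0,0,0,0,-1],[0,0,0,0,0,0,-1]]

```text
time_s: 60.25
eef_pos: [0.4714, 0.0937, 0.2366]
eef_rot: [[0.996, -0.094, 0.0], [-0.094, -0.996, -0.003], [0.0, 0.003, -1.0]]
wrist_force: [-0.9, -0.4, -1.3]
grip_width: 0.0179
```

```bash
python3 - <<'E'
from h import *
st,p,d=look("w31.png");to(st,.4716,.0918,.225);print(st["eef_pos"]);spots(st,dict(fork=.124),.2);save("w31c.png",cv2.resize(p[200:340,250:390],None,fx=4,fy=4))
E
```

```text
tool cm [0.04 0.18 1.16] tilt wx,wy [-0.0004636  -0.00258038] yaw -5.39 z 0.2366 t 60.25
[0.4713836  0.09368055 0.23657401]
fork [322.4 248.2] 0.9 [0.4708 0.0926 0.124 ]
fork [318.5 126.9] 0.44 [0.5476 0.0878 0.124 ]
```

View pics/w31c.png

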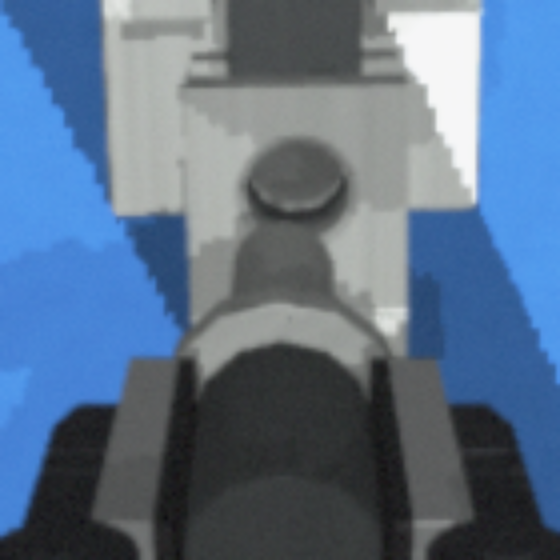

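Request:
jog_arm:
  plan:
    - [[0.002,0,0,0.02,0.17,0,-1],[0,0,0,0,0,0,-1],[0,0,0,0,0,0.7,-1],[0,0,0,0,0,0,-1],[0,0,0,0,0,0,-1]]

```text
time_s: 60.85
eef_pos: [0.472, 0.092, 0.2299]
eef_rot: [[0.996, -0.094, 0.002], [-0.094, -0.996, 0.001], [0.002, -0.001, -1.0]]
wrist_force: [0.2, -0.5, -0.9]
grip_width: 0.0179
```

```bash
python3 - <<'E'
from h import *
st=arm.state();to(st,.4716,.0919,.1623);print(st["eef_pos"])
E
```

```text
tool cm [-0.05  0.02  6.76] tilt wx,wy [-0.00160908  0.00109367] yaw -5.39 z 0.2299 t 60.85
[0.47196731 0.09201238 0.22986859]
```

Aligned; insert through the top plate in small steps.

Request:
jog_arm:
  plan:
    - [[0,-0.002,0,-0.04,0,0.6,-1],[0,0,0,0,0,0.6,-1],[0,0,0,0,0,0.6,-1],[0,0,0,0,0,0,-1]]

```text
time_s: 61.25
eef_pos: [0.4713, 0.0922, 0.2101]
eef_rot: [[0.996, -0.094, -0.001], [-0.094, -0.996, 0.001], [-0.001, -0.001, -1.0]]
wrist_force: [-0.1, -0.1, -2.0]
grip_width: 0.018
```

Request:
jog_arm:
  plan:
    - [[0,0,0,0.02,0,0.6,-1],[0,0,0,0,0,0.7,-1],[0,0,0,0,0,0.7,-1],[0,0,0,0,0,0,-1]]

```text
time_s: 61.65
eef_pos: [0.4715, 0.092, 0.1881]
eef_rot: [[0.996, -0.094, -0.001], [-0.094, -0.996, 0.0], [-0.001, 0.0, -1.0]]
wrist_force: [0.2, -0.6, -1.1]
grip_width: 0.018
```

Through the lug and into the lower plate, free of force. Seat it.

Request:
jog_arm:
  plan:
    - [[0,0,0,0,0,0.8,-1],[0,0,0,0,0,0.8,-1],[0,0,0,0,0,0.6,-1],[0,0,0,0,0,0.3,-1],[0,0,0,0,0,0.2,-1],[0,0,0,0,0,0.2,-1]]

```text
time_s: 62.25
eef_pos: [0.472, 0.0922, 0.162]
eef_rot: [[0.996, -0.094, -0.006], [-0.094, -0.996, 0.001], [-0.006, -0.0, -1.0]]
wrist_force: [-10.5, -1.9, 23.1]
grip_width: 0.0181
```

Request:
jog_arm:
  plan:
    - [[0,0,0,0,0,-0.1,1],[0,0,0,0,0,0,1],[0,0,0,0,0,0,1],[0,0,0,0,0,0,1],[0,0,0,0,0,-2,1],[0,0,0,0,0,-3,1],[0,0,0,0,0,-4,1],[0,0,0,0,0,-3,1]]

```text
time_s: 63.05
eef_pos: [0.4701, 0.0914, 0.2824]
eef_rot: [[0.995, -0.095, -0.013], [-0.095, -0.995, -0.006], [-0.012, 0.007, -1.0]]
wrist_force: [0.6, 1.3, 0.2]
grip_width: 0.0853
```

Request:
jog_arm:
  plan:
    - [[0,0,0,0,0,0,1],[0,0,0,0,0,0,1],[0,0,0,0,0,0,1],[0,0,0,0,0,0,1]]

```text
time_s: 63.45
eef_pos: [0.4711, 0.0919, 0.2839]
eef_rot: [[0.996, -0.094, -0.01], [-0.094, -0.996, -0.002], [-0.01, 0.003, -1.0]]
wrist_force: [-0.2, -1.0, -0.7]
grip_width: 0.0855
```

```bash
python3 - <<'E'
from h import *
st,p,d=look("w32.png");print(st["eef_pos"],st["wrist_force"],st["grip_width"],st["time_s"])
spots(st,dict(pin_grip=.146,bar_knob=.134,cassette1_center=.065),.2)
# depth of pin top (expect z .162) via wrist depth
m=arm.camera_model("wrist");T=np.array(m["T_tool_cam"]);K=m["intrinsics"]
for o in arm.silhouettes("pin_grip","wrist")[:1]:
    v,u=np.nonzero(o["region"]);print(o["bbox"],o["confidence"])
    x=(u-K[0][2])/K[0][0];y=(v-K[1][2])/K[1][1];th=np.hypot(x,y)+1e-9
    Z=d[v,u];P=np.stack([Z*np.tan(th)*x/th,Z*np.tan(th)*y/th,Z]);W=np.array(st["eef_rot"])@(T[:3,:3]@P+T[:3,3:])+np.array(st["eef_pos"])[:,None]
    ok=Z>0;print("pin z percentiles",np.percentile(W[2,ok],[5,50,90,97,99]).round(4))
    top=ok&(W[2]>np.percentile(W[2,ok],97)-.003);print("top centre",W[:,top].mean(1).round(4))
T_,_=arm.grab_frame("side")
for n,z in dict(pin_grip=.146,bar_knob=.134,reagent_center=.075,flask_center=.0665,bulb_center=.0425).items():
    for o in arm.spot_point(n,"side")[:1]: print(n,np.round(o["uv"],1),world("side",o["uv"],z=z).round(4))
E
```

```text
[0.47109296 0.09193823 0.28385786] [-0.23785121 -0.97554563 -0.72295043] 0.08549812998220636 63.45
pin_grip [320.1 235.5] 0.61 [0.4709 0.0921 0.146 ]
bar_knob [319.4 129.2] 0.75 [0.5451 0.0856 0.134 ]
cassette1_center [322.5 129.9] 0.86 [0.5449 0.0827 0.065 ]
[300.1, 213.5, 340.4, 256.3] 0.78
pin z percentiles [0.1279 0.1585 0.1613 0.1617 0.1619]
top centre [0.4706 0.0929 0.1606]
pin_grip [354.1 259.2] [0.4693 0.0935 0.146 ]
bar_knob [326.8 245. ] [0.538  0.0866 0.134 ]
reagent_center [133.  370.1] [0.6111 0.4726 0.075 ]
flask_center [187.4 415.2] [0.4907 0.4611 0.0665]
bulb_center [269.1 221.9] [0.7483 0.0326 0.0425]
```

Pin top is at z 0.1615, against 0.162 expected when home. Bar and bystanders are unchanged, so I'm handing in.

```bash
python3 -c "
from station import arm
print(arm.close_job())"
```

```text
the job is handed in; nothing more can be done
None
```

I parked the pin in the stand and swung the bar to about 1.7 rad. I then stacked the three cassettes present in the nest, closed the bar to its stop and pushed the pin home. The job was handed in at about 64 s of the 210 s allowed, with the gripper open and clear above the pin.

**Last checks:**
- **Pin:** The wrist depth put the pin's top at 0.1615 m, against 0.162 m when home. It was about 1 mm off the fork's axis, and seating it stopped at 23 N.
- **Bar:** I did not read its angle directly. The knob did not move under an 11.8 N push, and the pin then passed through fork and lug without resistance.
- **Pile:** All three were let go at the same arm position, within 1 mm. The picture taken before closing the bar shows the top one lying square between the guides, with none left in view on the bench.
- **Bystanders:** The side camera put the jar, flask and bulb within about 5 mm of where they started, which is within its noise.

**Disagreements:**
- **Cassette positions:** My first wrist measurement was about 10 mm off because I read the arm's pose after the picture. I corrected it from later close looks.
- **Bar opening:** The first swing stopped near 0.95 rad because the last joint was close to its range limit. I finished it by pushing the knob with closed fingers.

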